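# Knock a drilled bench dog out of its jig and show it to the camera

### The job

The square bench dog sunk in the drilling jig has just been cross-drilled: pick up the red-headed mallet lying on the bench and knock the jig's brass-capped pin all the way down with it (never with the gripper), which lifts the dog out far enough to grip, then lay the mallet down flat on the bench. Take the dog out and hold it up to the inspection camera, head end up, with the middle of its cross hole on the camera's line of sight 150 mm in front of the lens and the lens looking straight through the hole, the dog upright in the picture. The job ends while you are still holding it there, still, in the gripper; do not touch the camera, drop the mallet or disturb the other things on the bench.

Things in the scene. Friction and masses are not known exactly. Their poses are not given: they have to be found in the camera images.
- jig: wooden drilling jig fixed to the bench: plywood foot 84 (x) x 200 (y) x 12 mm, brown block 60 (x) x 148 (y) mm above it, top 104 mm above the bench; origin at the centre of its underside, z up. The dog's square bore goes down through the block at y = +37 mm, the knock-out pin at y = -37 mm; a rocker below joins them. Its front (-x) has a steel drill bush beside the dog
- ko_pin: the knock-out pin: steel rod 15.6 mm thick with a flat round brass cap 26 mm across and 8 mm thick, origin at the centre of the cap's underside. It slides straight down 24 mm to a stop, takes about 8 N to move, stays wherever it is driven, and lifts the dog by the same distance through the rocker
- pin_top (a point): middle of the cap's top face, where it is struck: 138 mm above the bench at first, 114 mm when the pin is fully down (10 mm above the jig's top)
- dog: pale square wooden bench dog, 28 x 28 x 76 mm, 0.11 kg, in the jig's bore (0.9 mm play a side), axes as the jig's; origin at the centre of its foot, z along it to the head, x along its cross hole. Head 1.5 mm below the jig's top at first, 22.5 mm above it when the pin is down; the foot must then rise 54 mm more to leave the bore. Grip it across the faces without the hole (y)
- dog_hole (a point): centre of the dog's 11 mm cross hole, which goes right through along x, 38 mm above the foot and 38 mm below the head, on the dog's axis
- mallet: round mallet, 189 mm long, 0.4 kg, lying down: dark red faceted head tapering from 66 to 52 mm across, brown handle 25 mm thick. Origin on the bench, below the place to grip (28 mm behind the head); x points to the head, z up. Head from x = +28 to +103 mm, handle back to x = -86 mm. As it lies its underside is level; the side of the head strikes
- mallet_grip (a point): centre of the mallet's handle at the place to grip, 23 mm above the mallet's origin
- mallet_head (a point): middle of the mallet's head, 68 mm ahead (x) of the origin and 30 mm above it
- camera_head: inspection camera on a post stand at the back: lens in a light ring 70 mm across; origin at the middle of the lens front, 285 mm up. It looks along its own -x axis, 0.4 rad below level; z is up in its picture, y across it. The hole is wanted at x = -150 mm, y = z = 0 of this frame, the dog's x axis parallel to this x axis (either way round), its z axis parallel to this z axis
- disc_blank: a round turning blank of pale wood, 135 mm across, 29 mm thick; a bystander, leave it alone
- oil_bottle: a small white bottle with a blue cap, 40 mm across, 76 mm high; a bystander, leave it alone
- blank_a: one of two loose, undrilled pale wooden bench-dog blanks lying on the bench, 28 x 28 x 76 mm; its z axis runs along its length; a bystander, leave it alone
- blank_b: the other undrilled blank, 28 x 28 x 76 mm; a bystander, leave it alone
- try_square: a try square with rosewood stock, 144 x 95 x 15 mm, lying flat; a bystander, leave it alone
- dividers: spring dividers lying flat, 58 x 105 x 10 mm; a bystander, leave it alone

How it is judged:
By the outcome, as a careful person would: the job done as asked, in the order asked, and still so for the second after the job is handed in, while the arm keeps its last pose, push and grip.
It also fails if it takes over 58 s, if anything falls off the work surface, if the arm or the gripper's body presses on something with over 40 N, if the wrist force passes 120 N, or if a joint passes its speed limit or range.

### The arm

A 6-joint arm with a two-finger parallel gripper is mounted at the origin on a cart in front of the work surface, level with it; the furniture and walls round the work are solid. World frame = base frame: x ahead of the robot, y to its left, z up, the work surface at z = 0. Lengths are in mm, angles in rad, forces in N, time in s.
With the tool pointing down it reaches from about 350 to 975 mm from the base axis. Payload 7.1 kg.
Tool frame: the origin (TCP) lies midway between the tips of the shut fingers; the grasp point (between the pads) lies 19 mm behind it (ctrl.grip_depth is the distance from the TCP to the grasp point, in mm); z points along the fingers, y is the line along which they close (so a half turn about z gives the same grasp; the last joint's range is limited). The gripper opens to 88 mm and grips with 3 to 60 N. Pads are 20 mm wide; open, the fingers measure 115 mm over their backs; the gripper's body (75 mm by 178 mm) begins 61 mm behind the grasp point.
Start: joints at [-0.019, 0.423, 1.63, -0, 1.089, -0.019], TCP at [624.984, 0.026, 199.375] pointing down, gripper open.
Joint ranges: [-3, 3], [-0.9, 2.11], [0.09, 2.58], [-1.31, 4.45], [0.11, 2.69], [-2.54, 2.54]. Speed limits (rad/s): [2.39, 2.39, 3.01, 3.14, 3.14, 3.14].

### API

Orientations are given as a rotation vector (axis times angle).
In Python, from workcell import ctrl, cams gives the robot as it stands.
- The arm moves only by the tool move_arm, never from a script. Its argument "steps" is a list of rows, each a list of 3 entries, a list of its own where there are three numbers: the shift along the tool's x, y, z in units of 25 mm (1.0 is 25 mm), then the turn about the tool's z in units of 5 degrees (1.0 is 5 degrees), then the closure, from 0 (fully open) to 1 (shut). A call has 1 to 20 rows; each row shifts and turns the commanded pose from where the row before left it, along the tool's axes as they then stand; what a row does not reach is not made up. A row lasts 1/12 s, in which the tool goes at most 41.7 mm and 7.16 degrees, less where a joint would pass 70% of its speed; a pose out of reach is approached as far as the arm can. A call is refused whole if a number of a shift passes 1 or a number of a turn 1, either way. A call with a gripper value outside its range is refused whole. The fingers move at their own pace and stop on an object; the grip force is fixed at half the most. Time passes only in rows, so rows that do not move let the fingers close. It gives the time, the measured TCP pose, the force, the opening and the grip force at its end, in the units of the state.
- ctrl.get_obs(): the state, without advancing time (a new reading comes with each control period).
- cams.get_image(name): name is "scene" or "side" or "wrist"; returns a dict with "image" (384x512x3 uint8, red, green, blue), "camera_matrix" (3x3 intrinsics, pixels), "xyz" and "rotation" of the camera in the world; the wrist camera has in their place "mount" (4x4, takes a point from camera to tool coordinates, whose origin is the TCP and whose axes are the flange's). Camera axes: x right, y down, z forward; pixel columns grow to the right and rows downward; lengths in mm; the calibration is good to about 2 mm. A picture is of the moment at which its call begins: read the wrist's pose just before it. There is no depth.
- ctrl.close_job(): hands the job in; it is judged then, once.
Trained networks look in the newest picture that a camera, given by its name, has taken for a name from the list of things; names that differ only in an ending like _2 or _b are one class to them, and where a whole thing is asked for, a point or a joint stands for the part that bears it (a point fixed in the world has none). Each returns a list of dicts, best first, with "p" (0 to 1); they miss things now and then, are a little off and sometimes report something else, mostly with a low value. They report only what shows in the picture. A call takes as long as a camera call.
- cams.boxes_of(camera, thing): "rect" ([centre column, centre row, width, height] in pixels, round what is visible of it).
- cams.cut_out(camera, thing): "pixels" (384x512 bool, what is visible of it) and "rect" ([centre column, centre row, width, height] in pixels, round what is visible of it).
The state is a dict: "t": time; "qpos": joint angles; "qvel": joint speeds; "joint_torque": joint torques, N m; "ee_pos": TCP position; "orientation": TCP orientation; "ft_force": force on the tool from outside, world axes, zero at the start; "moment": the same for the moment, N m; "width": finger opening in mm; "grasp_force": force on a finger pad.
Only numpy, scipy, OpenCV 4.12 (cv2) and the standard library are available. Lean on these libraries where they do the work, as an engineer would, in place of code of your own. Each camera call takes 0.05 s, during which the arm holds its last target. There are 200 camera calls.

## Working session

There is one attempt and no reset: what is moved stays moved. The work goes in short steps, Python scripts to look and compute and a tool call to move; the robot and the scene stay as the last step left them, time stands still between calls to the robot, and variables do not carry over. Pictures are saved under pics/ and viewed, at most 10 in all, crops included, and the job is handed in when it is done.

Besides the shell and the picture viewer there is one more tool, called after "Emit:" by a JSON object that holds its "op" and its "data". move_arm: Moves the arm, as the interface text tells. Its arguments: {"type":"object","properties":{"steps":{"type":"array"}},"required":["steps"]}

```bash
mkdir -p pics; ls; cat > h.py <<'E'
import numpy as np, cv2
from scipy.spatial.transform import Rotation as R
from workcell import ctrl, cams
def cam(name):
    o=ctrl.get_obs(); d=cams.get_image(name); K=np.array(d["camera_matrix"])
    if "mount" in d:
        T=np.eye(4);T[:3,:3]=R.from_rotvec(o["orientation"]).as_matrix();T[:3,3]=o["ee_pos"]
        T=T@np.array(d["mount"]);Rc=T[:3,:3];c=T[:3,3]
    else: Rc=np.array(d["rotation"]);c=np.array(d["xyz"])
    if Rc.shape!=(3,3): Rc=R.from_rotvec(Rc.ravel()).as_matrix()
    return d["image"],K,Rc,c
def ray(K,Rc,p): 
    v=Rc@np.linalg.solve(K,[p[0],p[1],1.]);return v/np.linalg.norm(v)
def onz(K,Rc,c,p,z):
    v=ray(K,Rc,p);return c+v*(z-c[2])/v[2]
def proj(K,Rc,c,X):
    q=K@(Rc.T@(np.atleast_2d(X)-c).T);return (q[:2]/q[2]).T
def save(n,im): cv2.imwrite("pics/"+n,im[:,:,::-1])
def tri(obs):
    A=np.zeros((3,3));b=np.zeros(3)
    for K,Rc,c,p in obs:
        v=ray(K,Rc,p);M=np.eye(3)-np.outer(v,v);A+=M;b+=M@c
    return np.linalg.solve(A,b)
E
python3 - <<'E'
from h import *
np.set_printoptions(precision=1,suppress=True)
for n in ["scene","side","wrist"]:
    im,K,Rc,c=cam(n);save(n+"0.png",im);print(n,c,Rc.round(2).tolist(),K[0,0])
    for t in ["jig","pin_top","dog","mallet","mallet_head","mallet_grip","camera_head","oil_bottle","disc_blank","blank_a","try_square","dividers"]:
        for b in cams.boxes_of(n,t)[:2]:
            if b["p"]>.3: print("",t,np.array(b["rect"]),round(b["p"],2))
E
```

```text
pics
scene [-246.   706.1 1244. ] [[-0.68, -0.5, 0.53], [-0.73, 0.46, -0.5], [0.01, -0.73, -0.68]] 468.57148857388495
 jig [240.2 240.1  48.6  59.5] 0.91
 pin_top [247.9 215.9  11.4   8.9] 0.65
 mallet [304.4 179.1  12.1  18.1] 0.55
 mallet [248.  216.6   9.4   8.1] 0.39
 mallet_head [304.1 176.4  11.7  16.1] 0.51
 mallet_grip [304.6 178.5  13.8  20.4] 0.5
 camera_head [169.8 149.5  34.   31.6] 0.73
 oil_bottle [219.4 191.4  13.6  23.1] 0.61
 disc_blank [264.5 173.3  29.3  28.6] 0.69
 blank_a [233.4 207.1  20.1  15.9] 0.64
 blank_a [243.3 191.4  18.7   3.2] 0.53
 try_square [242.9 308.8  45.2  46. ] 0.86
side [ 16.9 827.5 999.9] [[-0.86, -0.31, 0.4], [-0.51, 0.54, -0.67], [-0.01, -0.78, -0.62]] 486.15928395607773
 jig [290.2 185.8  48.7  39.5] 0.67
 jig [229.8 261.6  49.3  79.8] 0.66
 pin_top [235.2 229.7  12.6  17.6] 0.44
 pin_top [229.2 260.9  48.5  79.1] 0.31
 dog [225.2 254.   10.5   8.3] 0.43
 mallet [290.6 185.8  50.5  42.3] 0.7
 mallet_head [256.1 338.3  60.9  44. ] 0.61
 mallet_head [290.8 187.2  49.7  42.3] 0.56
 mallet_grip [291.4 184.8  50.2  38.3] 0.92
 camera_head [122. 
[... 238 characters left out ...]
iders [303.7 248.8  29.   13.5] 0.53
wrist [623.6  81.3 385. ] [[1.0, 0.0, 0.0], [0.0, -0.95, -0.3], [-0.0, 0.3, -0.95]] 291.170338986699
 jig [157.9 111.7 136.  179.2] 0.7
 pin_top [151.1 168.3  33.1  29.6] 0.9
 pin_top [198.7 361.1 116.3  39.8] 0.73
 dog [136.8  84.3  35.7  37. ] 0.9
 mallet [200.4 359.1 111.5  35.9] 0.94
 mallet_head [203.2 359.9 119.7  43.4] 0.82
 oil_bottle [367.1 191.4  46.9  41.5] 0.78
 oil_bottle [332.6 319.1  70.1  83.5] 0.5
 disc_blank [331.9 318.9  65.5  78.5] 0.81
 blank_a [312.2 246.2  40.9  58.3] 0.87
 blank_a [297.5 184.2  26.6  64.5] 0.65
 try_square [32.5 16.7 63.4 32.9] 0.81
 try_square [153.4 169.3  32.5  32. ] 0.56
 dividers [ 99.6 233.6  63.2  48. ] 0.84
```

```bash
python3 - <<'E'
import cv2,numpy as np
a=cv2.imread("pics/side0.png");w=cv2.imread("pics/wrist0.png")
b=cv2.resize(a[130:380,90:350],None,fx=2.3,fy=2.3,interpolation=cv2.INTER_CUBIC)
cv2.imwrite("pics/side0c.png",b)
E
```

```text
(no output)
```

View pics/side0c.png

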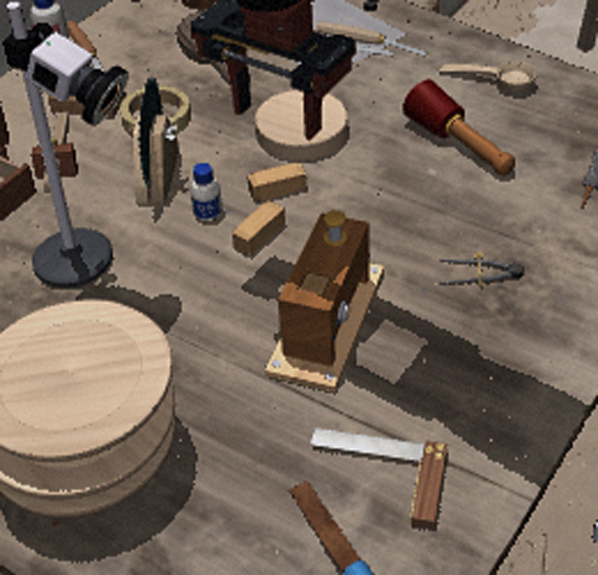

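View pics/wrist0.png

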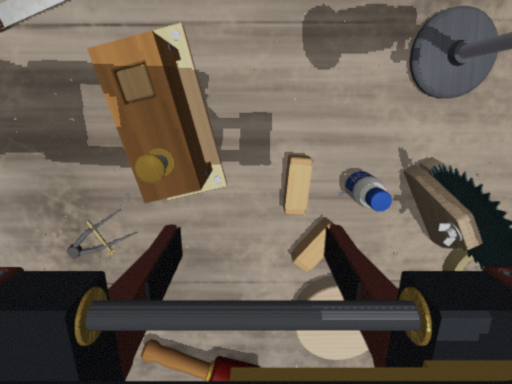

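The side crop shows the mallet with its head at about (279,177) full-frame and its handle toward (310,201). The jig, with its cap, is at (235,228) and the inspection camera is upper left. In the wrist view the cap is at (150,168), the dog at (136,84), and the mallet is partly hidden at the bottom around (200,360).

```bash
python3 - <<'E'
from h import *
np.set_printoptions(precision=1,suppress=True)
V={n:cam(n) for n in ["scene","side","wrist"]}
W=V["wrist"][1:];S=V["side"][1:];C=V["scene"][1:]
print("tool",R.from_rotvec(ctrl.get_obs()["orientation"]).as_matrix().round(2).tolist())
pin=onz(*W,(151,167),138);dog=onz(*W,(135.5,83.5),102.5)
print("pin",pin,"dog",dog,np.linalg.norm(dog-pin),np.degrees(np.arctan2(*(dog-pin)[[1,0]]))-90)
print("pin side/scene",onz(*S,(90+335/2.3,130+217/2.3),138),onz(*C,(248,215),138))
h=lambda x,y:(90+x/2.3,130+y/2.3)
print("mallet head",onz(*S,h(435,108),30),"handle end",onz(*S,h(505,163),20),"wrist handle end",onz(*W,(148,352),22),onz(*W,(212,370),25))
print("head edge",onz(*S,h(458,122),25))
lens=tri([(*S,h(112,97)),(*C,(170,150))]);print("cam",lens)
for n,p in [("bottle",(367,191)),("disc",(330,322)),("cambase",(455,52)),("div",(100,238)),("sawpost",(445,235))]: print(n,onz(*W,p,10))
m=cams.cut_out("side","mallet");print([(x["p"],x["rect"]) for x in m[:2]])
im=V["side"][0];save("camc.png",np.hstack([cv2.resize(im[125:205,75:155],None,fx=5,fy=5),cv2.resize(V["scene"][0][110:190,130:210],None,fx=5,fy=5)]))
E
```

```text
tool [[0.0, 1.0, 0.0], [1.0, -0.0, -0.0], [-0.0, 0.0, -1.0]]
pin [535.5  27.1 138. ] dog [516.7  96.9 102.5] 80.48052828208287 15.085458846968749
pin side/scene [532.4  24.6 138. ] [531.4  28.4 138. ]
mallet head [ 594.8 -350.2   30. ] handle end [ 458.1 -297.6   20. ] wrist handle end [ 459.  -295.4   22. ] [ 558.8 -328.5   25. ]
head edge [ 553.4 -342.8   25. ]
cam [721.5 160.4 343.5]
bottle [777.5 -33.5  10. ]
disc [ 744.9 -248.2   10. ]
cambase [860.7 137.1  10. ]
div [ 407.1 -103.7   10. ]
sawpost [895.4 -98.4  10. ]
[(0.73, [289.6, 185.8, 48.8, 42.3])]
```

View pics/camc.png

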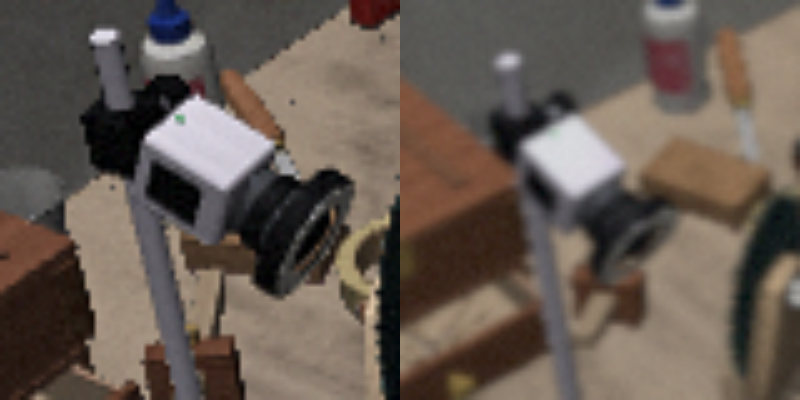

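The crops put the lens ring centre at about (136,172) in the side view and (177,157) in the scene view, with the lens facing the robot and slightly toward -y. Next I move over the mallet.

Emit:
{"op": "move_arm", "data": {"steps": [[[-1, -0.2, 0], 0, 0], [[-1, -0.2, 0], 0, 0], [[-1, -0.2, 0], 0, 0], [[-1, -0.2, 0], 0, 0], [[-1, -0.2, 0], 0, 0], [[-1, -0.2, 0], 0, 0], [[-1, -0.2, 0], 0, 0], [[-1, -0.2, 0], 0, 0], [[-1, -0.2, 0], 0, 0], [[-1, -0.2, 0], 0, 0], [[-1, -0.2, 0], 0, 0], [[-1, -0.2, 0], 0, 0], [[-1, -0.2, 0], 0, 0], [[-0.6, -0.2, 0], 0, 0], [[0, 0, 0], 0, 0], [[0, 0, 0], 0, 0]]}}

```text
t: 3.48
ee_pos: [554.6, -340.2, 199.2]
orientation: [-2.223, -2.219, -0.0]
ft_force: [-0.5, -0.1, -0.6]
width: 87.6
grasp_force: 0.0
```

```bash
python3 - <<'E'
from h import *
np.set_printoptions(precision=1,suppress=True)
o=ctrl.get_obs();print(o["t"],o["ee_pos"],o["ft_force"])
im,*W=cam("wrist");save("w1.png",im)
for t in ["mallet","mallet_head","mallet_grip"]:
    for b in cams.cut_out("wrist",t)[:1]:
        m=b["pixels"];print(t,b["p"],np.array(b["rect"]));
ys,xs=np.nonzero(cams.cut_out("wrist","mallet")[0]["pixels"])
hsv=cv2.cvtColor(im,cv2.COLOR_RGB2HSV).astype(int)
P=np.array([onz(*W,(x,y),25)[:2] for x,y in zip(xs,ys)])
mu=P.mean(0);u=np.linalg.svd(P-mu,full_matrices=False)[2][0];u*=np.sign(u[0])
s=(P-mu)@u;d=(P-mu)@np.array([-u[1],u[0]])
print(mu,np.degrees(np.arctan2(u[1],u[0])))
for a in range(int(s.min()),int(s.max()),8):
    k=(s>=a)&(s<a+8)
    if k.any(): print(a,mu+u*(a+4),d[k].min(),d[k].max(),hsv[ys[k],xs[k]].mean(0))
E
```

```text
3.4833 [ 554.6 -340.2  199.2] [-0.5 -0.1 -0.6]
mallet 0.69 [246.3 161.8 155.2  83.9]
mallet_head 0.97 [242.9 163.5 154.5  83. ]
mallet_grip 0.87 [243.  162.6 153.7  83.1]
[ 557.3 -332.1] -20.565851262471515
-115 [ 453.3 -293.1] -16.365126074504694 14.389906419745019 [ 14.5 141.9  89.9]
-107 [ 460.8 -296. ] -17.010106975028965 15.795735696333802 [ 14.8 150.9  91.2]
-99 [ 468.3 -298.8] -15.710344396264095 16.21820093716006 [ 14.7 150.8  89.6]
-91 [ 475.8 -301.6] -12.882256962936479 12.527137816820424 [ 14.7 151.5  91.9]
-83 [ 483.3 -304.4] -13.522758989599692 13.229031630856625 [ 14.9 152.5  91.9]
-75 [ 490.8 -307.2] -13.615729837913737 13.506612470793257 [ 14.8 154.6  91.6]
-67 [ 498.3 -310. ] -13.938041854933156 13.218273179555421 [ 14.7 152.1  91. ]
-59 [ 505.8 -312.8] -13.709272332548922 12.34977826662794 [ 14.7 151.3  91. ]
-51 [ 513.2 -315.6] -12.280132148741318 11.906165066974886 [ 14.8 153.3  93.4]
-43 [ 520.7 -318.4] -12.253348363118329 12.32273628877171 [ 15.  148.2 124.2]
-35 [ 528.2 -321.2] -12.13652005427192 12.462154812774603 [ 15.1 147.9 122. ]
-27 [ 535.7 -324.1] -12.34
[... 357 characters left out ...]
 66.1]
13 [ 573.2 -338.1] -28.923828235605733 28.042965103596053 [ 36.5 202.2  67.6]
21 [ 580.7 -340.9] -29.274367916574366 28.789177211890777 [ 33.1 204.4  72.2]
29 [ 588.2 -343.7] -30.229023286979672 29.538426131688343 [ 16.7 203.6  81.5]
37 [ 595.6 -346.5] -30.937384318735358 30.131871561994068 [ 12.1 203.7  92. ]
45 [ 603.1 -349.3] -32.0056197438962 31.322394053906745 [ 10.2 200.9  92.9]
53 [ 610.6 -352.2] -32.36322636059807 31.919478531085236 [ 12.2 200.9  93. ]
61 [ 618.1 -355. ] -33.3414764925899 33.1173126006142 [ 12.7 199.7  93.2]
69 [ 625.6 -357.8] -34.064207794185506 32.84202104044855 [  7.7 198.1  95. ]
77 [ 633.1 -360.6] -30.940199999580003 23.264786437427517 [  4.1 172.   94.5]
```

View pics/w1.png

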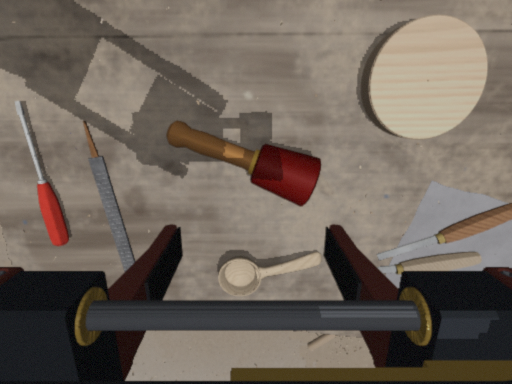

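The mallet is in clear view: head at (287,174), handle end at (178,132). I turn the tool across the handle and descend.

Emit:
{"op": "move_arm", "data": {"steps": [[[0.79, -0.13, 0.5], 0, 0], [[0, -1, 0.5], 0, 0], [[0, 0, 0.5], -1, 0], [[0, 0, 0.5], -1, 0], [[0, 0, 0.4], -1, 0], [[0, 0, 0.4], -1, 0], [[0, 0, 0.4], -1, 0], [[0, 0, 0.4], -1, 0], [[0, 0, 0.4], -1, 0], [[0, 0, 0.4], -1, 0], [[0, 0, 0.4], -1, 0], [[0, 0, 0.4], -1, 0], [[0, 0, 0], -1, 0], [[0, 0, 0], -1, 0], [[0, 0, 0], -1, 0], [[0, 0, 0], -0.88, 0], [[0, 0, 0], 0, 0], [[0, 0, 0], 0, 0]]}}

```text
t: 5.23
ee_pos: [527.1, -319.6, 69.5]
orientation: [0.564, 3.09, 0.0]
ft_force: [-0.6, -0.2, -0.3]
width: 87.8
grasp_force: 0.0
```

```bash
python3 - <<'E'
from h import *
np.set_printoptions(precision=2,suppress=True)
o=ctrl.get_obs();print(o["t"],o["ee_pos"],o["qpos"])
T=R.from_rotvec(o["orientation"]).as_matrix();print(T)
g=np.array([526.4,-320.5,5.]);print((T.T@(g-o["ee_pos"]))/25)
E
```

```text
5.2333 [ 527.06 -319.63   69.48] [-0.56  0.58  1.73  0.    0.84 -1.77]
[[-0.94  0.35  0.  ]
 [ 0.35  0.94 -0.  ]
 [-0.    0.   -1.  ]]
[ 0.01 -0.04  2.58]
```

Emit:
{"op": "move_arm", "data": {"steps": [[[0, 0, 0.7], 0, 0], [[0, 0, 0.7], 0, 0], [[0, 0, 0.6], 0, 0], [[0, 0, 0.4], 0, 0], [[0, 0, 0.18], 0, 0], [[0, 0, 0], 0, 0], [[0, 0, 0], 0, 1], [[0, 0, 0], 0, 1], [[0, 0, 0], 0, 1], [[0, 0, 0], 0, 1], [[0, 0, 0], 0, 1], [[0, 0, 0], 0, 1], [[0, 0, 0], 0, 1], [[0, 0, 0], 0, 1], [[0, 0, 0], 0, 1], [[0, 0, 0], 0, 1]]}}

```text
t: 6.57
ee_pos: [526.7, -320.2, 4.9]
orientation: [-0.562, -3.091, -0.0]
ft_force: [-0.5, 0.8, -0.1]
width: 24.4
grasp_force: 0.6
```

Emit:
{"op": "move_arm", "data": {"steps": [[[0, 0, 0], 0, 1], [[0, 0, 0], 0, 1], [[0, 0, -0.1], 0, 1], [[0, 0, -0.3], 0, 1], [[0, 0, -0.6], 0, 1], [[0, 0, -1], 0, 1], [[0, 0, -1], 0, 1], [[0, 0, -1], 0, 1], [[0, 0, -1], 0, 1], [[0, 0, -1], 0, 1], [[0, 0, -1], 0, 1], [[0, 0, -0.7], 0, 1], [[0, 0, -0.3], 0, 1], [[0, 0, 0], 0, 1], [[0, 0, 0], 0, 1]]}}

```text
t: 7.82
ee_pos: [526.5, -320.2, 204.8]
orientation: [0.562, 3.091, -0.0]
ft_force: [-0.3, 0.1, -0.5]
width: 0.7
grasp_force: 0.0
```

```bash
python3 - <<'E'
from h import *
np.set_printoptions(precision=1,suppress=True)
o=ctrl.get_obs();print(o["grasp_force"],o["ft_force"],o["moment"])
im,*W=cam("wrist");ims,*S=cam("side")
P=proj(*S,[[526,-320,204]])[0].astype(int)
x,y=P;a=cv2.resize(ims[max(y-60,0):y+60,x-70:x+70],(560,480),interpolation=2)
save("m1.png",a);print(P)
# jig detail from wrist
T=R.from_rotvec(o["orientation"]).as_matrix();print(o["ee_pos"])
E
```

```text
0.0 [-0.3  0.1 -0.5] [ 0.  -0.1 -0. ]
[296 142]
[ 526.5 -320.2  204.8]
```

View pics/m1.png

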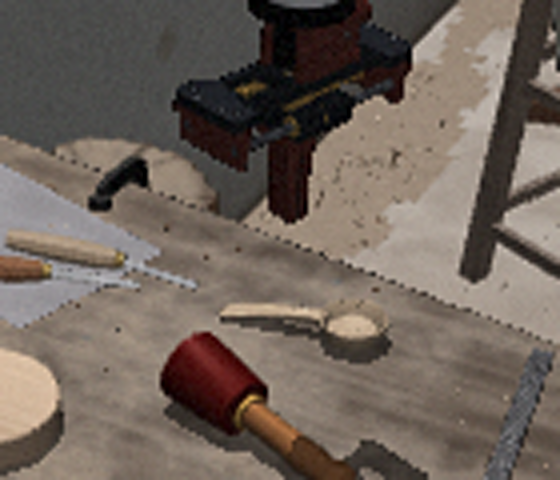

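The gripper is empty (width 0.7) and the mallet is still lying on the bench. I'll locate it again from its mask.

```bash
cat > mal.py <<'E'
from h import *
np.set_printoptions(precision=1,suppress=True)
im,*W=cam("wrist")
for nm in ["mallet","mallet_head"]:
    B=cams.cut_out("wrist",nm)
    if not B: print("none",nm);continue
    b=B[0];ys,xs=np.nonzero(b["pixels"]);print(nm,b["p"],b["rect"])
    P=np.array([onz(*W,(x,y),24)[:2] for x,y in zip(xs,ys)])
    mu=P.mean(0);u=np.linalg.svd(P-mu,full_matrices=False)[2][0];u*=np.sign(u[0])
    s=(P-mu)@u;d=(P-mu)@np.array([-u[1],u[0]])
    a=s.min()+10;k=(s>a)&(s<a+60)
    print(mu,np.degrees(np.arctan2(u[1],u[0])),"ends",mu+u*s.min(),mu+u*s.max(),s.max()-s.min())
    for a in np.arange(s.min(),s.max(),12):
        k=(s>=a)&(s<a+12);print(" %.0f mid %.1f w %.1f"%(a-s.min(),(d[k].min()+d[k].max())/2,d[k].max()-d[k].min()))
save("w2.png",im)
E
python3 mal.py
```

```text
mallet 0.68 [256.0, 173.8, 49.6, 144.7]
[ 536.  -323.5] -18.30566787743438 ends [ 444.6 -293.2] [ 634.  -355.9] 199.4882740271438
 0 mid 1.3 w 31.4
 12 mid 1.2 w 31.6
 24 mid -0.2 w 26.2
 36 mid 0.2 w 27.2
 48 mid 0.3 w 26.3
 60 mid -0.2 w 24.2
 72 mid -0.2 w 23.4
 84 mid -1.3 w 22.3
 96 mid -1.2 w 26.1
 108 mid -0.4 w 50.1
 120 mid -0.8 w 53.1
 132 mid -1.2 w 53.9
 144 mid -1.7 w 57.0
 156 mid -1.5 w 58.8
 168 mid -2.6 w 63.4
 180 mid -3.0 w 64.1
 192 mid -3.2 w 64.0
mallet_head 0.87 [255.9, 173.7, 46.2, 150.4]
[ 536.3 -323.7] -18.304591832133603 ends [ 444.7 -293.3] [ 632.5 -355.5] 197.84281647284325
 0 mid 2.0 w 30.2
 12 mid 1.3 w 31.4
 24 mid 0.6 w 25.0
 36 mid 0.1 w 25.2
 48 mid -0.2 w 25.0
 60 mid -0.2 w 24.1
 72 mid -0.1 w 23.4
 84 mid -0.5 w 23.6
 96 mid -1.8 w 24.8
 108 mid -1.6 w 50.1
 120 mid -1.4 w 54.5
 132 mid -1.8 w 55.2
 144 mid -2.2 w 58.3
 156 mid -1.4 w 58.7
 168 mid -1.9 w 62.0
 180 mid -2.9 w 64.1
 192 mid -3.1 w 64.0
```

View pics/w2.png

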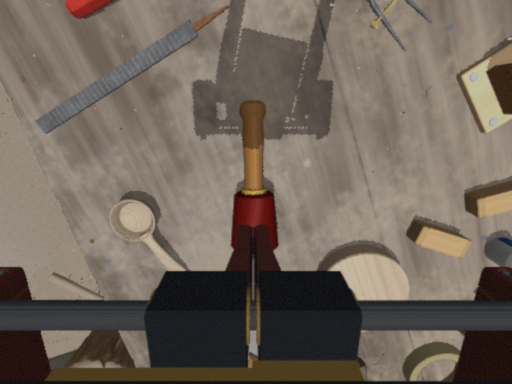

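The view shows the mallet in place with its head at (255,220) and handle end at (252,103), shifted back a few mm. The last grasp most likely had not built up force before I lifted. I'll regrip and wait for the force.

Emit:
{"op": "move_arm", "data": {"steps": [[[0.25, -0.04, 0.5], 0.1, 0], [[0, 0, 0.5], 0, 0], [[0, 0, 0.5], 0, 0], [[0, 0, 0.5], 0, 0], [[0, 0, 0.5], 0, 0], [[0, 0, 0.5], 0, 0], [[0, 0, 0.5], 0, 0], [[0, 0, 0.5], 0, 0], [[0, 0, 0.5], 0, 0], [[0, 0, 0.5], 0, 0], [[0, 0, 0.5], 0, 0], [[0, 0, 0.5], 0, 0], [[0, 0, 0.5], 0, 0], [[0, 0, 0.5], 0, 0], [[0, 0, 0.5], 0, 0], [[0, 0, 0.4], 0, 0], [[0, 0, 0.13], 0, 0], [[0, 0, 0], 0, 0], [[0, 0, 0], 0, 1], [[0, 0, 0], 0, 1]]}}

```text
t: 9.73
ee_pos: [521.0, -319.3, 4.7]
orientation: [0.575, 3.087, -0.001]
ft_force: [0.7, 0.2, 0.4]
width: 77.7
grasp_force: 0.0
```

Emit:
{"op": "move_arm", "data": {"steps": [[[0, 0, 0], 0, 1], [[0, 0, 0], 0, 1], [[0, 0, 0], 0, 1], [[0, 0, 0], 0, 1], [[0, 0, 0], 0, 1], [[0, 0, 0], 0, 1], [[0, 0, 0], 0, 1], [[0, 0, 0], 0, 1], [[0, 0, 0], 0, 1], [[0, 0, 0], 0, 1]]}}

```text
t: 10.57
ee_pos: [520.6, -318.6, 4.2]
orientation: [0.575, 3.088, 0.001]
ft_force: [0.7, 2.6, 2.1]
width: 21.1
grasp_force: 28.7
```

Emit:
{"op": "move_arm", "data": {"steps": [[[0, 0, 0], 0, 1], [[0, 0, 0], 0, 1], [[0, 0, 0], 0, 1], [[0, 0, 0], 0, 1]]}}

```text
t: 10.9
ee_pos: [520.6, -318.7, 4.2]
orientation: [-0.575, -3.088, -0.0]
ft_force: [1.8, 2.6, 3.6]
width: 21.2
grasp_force: 28.9
```

Emit:
{"op": "move_arm", "data": {"steps": [[[0, 0, -0.1], 0, 1], [[0, 0, -0.2], 0, 1], [[0, 0, -0.3], 0, 1], [[0, 0, -0.4], 0, 1], [[0, 0, -0.4], 0, 1], [[0, 0, -0.4], 0, 1], [[0, 0, -0.2], 0, 1], [[0, 0, 0], 0, 1], [[0, 0, 0], 0, 1]]}}

```text
t: 11.65
ee_pos: [520.9, -319.2, 54.9]
orientation: [0.575, 3.087, -0.001]
ft_force: [-0.1, -0.2, 0.3]
width: 0.4
grasp_force: 0.0
```

```bash
python3 -c "
from h import *
print(ctrl.grip_depth)
d=cams.get_image('wrist');print(np.array(d['mount']).round(2))
im,*S=cam('side');o=ctrl.get_obs();x,y=proj(*S,[[o['ee_pos']]] if 0 else [o['ee_pos']])[0].astype(int);print(x,y)
save('s3.png',np.hstack([cv2.resize(im[y-50:y+50,x-45:x+45],(400,444),interpolation=2),cv2.resize(d['image'][60:300,150:366],(400,444))]))
"; sed -i 's/^save.*//' mal.py; python3 mal.py | head -22
```

```text
18.700000000000003
[[   0.     -0.96   -0.3    82.87]
 [   1.      0.     -0.     -0.92]
 [   0.     -0.3     0.96 -185.63]
 [   0.      0.      0.      1.  ]]
295 182
mallet 0.95 [256.9, 225.6, 70.4, 251.2]
[ 495.6 -310.1] -19.62631366294619 ends [ 440.9 -290.6] [ 653.5 -366.4] 225.72242379232978
 0 mid 0.0 w 30.9
 12 mid -0.1 w 31.0
 24 mid -0.2 w 26.6
 36 mid -0.1 w 26.5
 48 mid -0.7 w 25.9
 60 mid -0.5 w 25.3
 72 mid -0.4 w 24.9
 84 mid -0.5 w 24.9
 96 mid 6.2 w 17.6
 108 mid -1.1 w 52.1
 120 mid -1.4 w 54.6
 132 mid -1.1 w 55.8Traceback (most recent call last):
  File "mal.py", line 14, in <module>
    k=(s>=a)&(s<a+12);print(" %.0f mid %.1f w %.1f"%(a-s.min(),(d[k].min()+d[k].max())/2,d[k].max()-d[k].min()))
                                                                ~~~~~~~~^^
    return umr_minimum(a, axis, None, out, keepdims, initial, where)
ValueError: zero-size array to reduction operation minimum which has no identity
```

View pics/s3.png

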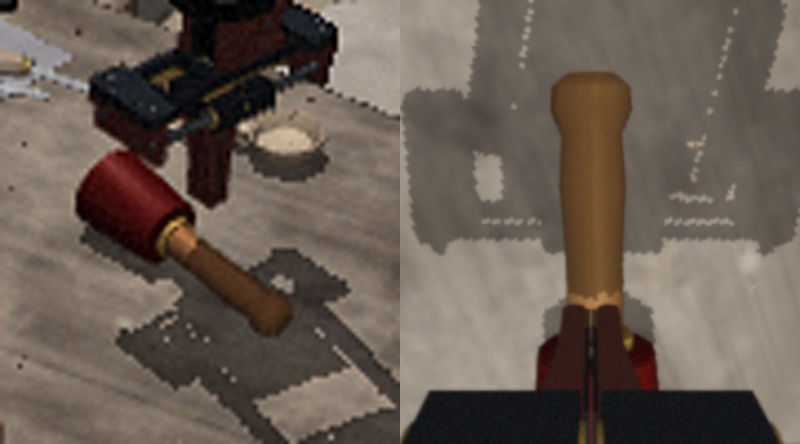

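The fingers shut above the handle neck and the mallet still lies aligned; it was squeezed out downward. I'll grip lower.

Emit:
{"op": "move_arm", "data": {"steps": [[[0.24, 0, 0], 0, 0], [[0, 0, 0], 0, 0], [[0, 0, 0], 0, 0], [[0, 0, 0], 0, 0], [[0, 0, 0], 0, 0], [[0, 0, 0], 0, 0], [[0, 0, 0], 0, 0.4], [[0, 0, 0], 0, 0.4], [[0, 0, 0.4], 0, 0.4], [[0, 0, 0.5], 0, 0.4], [[0, 0, 0.5], 0, 0.4], [[0, 0, 0.5], 0, 0.4], [[0, 0, 0.2], 0, 0.4], [[0, 0, 0.06], 0, 0.4], [[0, 0, 0], 0, 1], [[0, 0, 0], 0, 1], [[0, 0, 0], 0, 1], [[0, 0, 0], 0, 1], [[0, 0, 0], 0, 1]]}}

```text
t: 13.43
ee_pos: [515.4, -316.9, 0.7]
orientation: [0.575, 3.087, -0.0]
ft_force: [0.7, 2.1, -0.6]
width: 23.9
grasp_force: 29.6
```

Emit:
{"op": "move_arm", "data": {"steps": [[[0, 0, 0], 0, 1], [[0, 0, 0], 0, 1], [[0, 0, 0], 0, 1], [[0, 0, 0], 0, 1]]}}

```text
t: 13.77
ee_pos: [515.4, -316.9, 0.6]
orientation: [0.575, 3.088, -0.0]
ft_force: [0.9, 2.3, 5.1]
width: 23.6
grasp_force: 29.9
```

Emit:
{"op": "move_arm", "data": {"steps": [[[0, 0, -0.1], 0, 1], [[0, 0, -0.2], 0, 1], [[0, 0, -0.3], 0, 1], [[0, 0, -0.2], 0, 1], [[0, 0, 0], 0, 1], [[0, 0, 0], 0, 1]]}}

```text
t: 14.27
ee_pos: [515.0, -316.9, 20.6]
orientation: [0.575, 3.088, -0.0]
ft_force: [-0.2, -0.3, -3.5]
width: 22.7
grasp_force: 29.6
```

Emit:
{"op": "move_arm", "data": {"steps": [[[0, 0, 0], 0, 1], [[0, 0, 0], 0, 1], [[0, 0, 0], 0, 1], [[0, 0, 0], 0, 1]]}}

```text
t: 14.6
ee_pos: [514.8, -316.7, 19.9]
orientation: [-0.575, -3.088, -0.0]
ft_force: [-1.3, -0.3, -3.0]
width: 22.9
grasp_force: 29.7
```

```bash
python3 -c "
from h import *
im,*S=cam('side');im2,*C=cam('scene');o=ctrl.get_obs();print(o['moment'],o['ft_force'],o['width'])
x,y=proj(*S,[o['ee_pos']])[0].astype(int)
d=cams.get_image('wrist')
save('s4.png',np.hstack([cv2.resize(im[y-50:y+50,x-45:x+45],(400,444),interpolation=2),cv2.resize(d['image'][60:300,150:366],(400,444))]))
"
```

```text
[ 0.12856091  0.10999635 -0.05359578] [-1.43816816  0.42701234 -3.75599784] 22.89434087400195
```

View pics/s4.png

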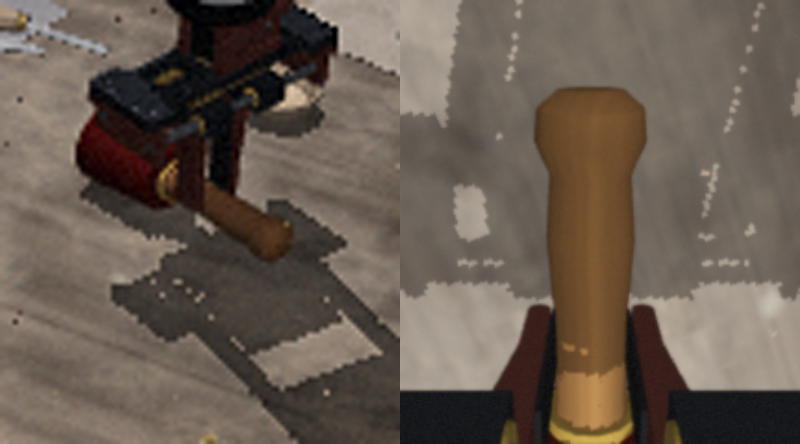

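The mallet is held level: handle end at the lower right in the left panel, pads on the neck. Next I lift it gently, turn it square to the jig, and carry it over.

Emit:
{"op": "move_arm", "data": {"steps": [[[0, 0, -0.2], -0.2, 1], [[0, 0, -0.4], -0.5, 1], [[0, 0, -0.6], -0.7, 1], [[0, 0, -0.6], -0.7, 1], [[0, 0, -0.6], -0.8, 1], [[0, 0, -0.6], -0.8, 1], [[0, 0, -0.6], -0.8, 1], [[0, 0, -0.6], -0.8, 1], [[0, 0, -0.6], -0.8, 1], [[0, 0, -0.5], -0.6, 1], [[0, 0, -0.3], -0.3, 1], [[0, 0, -0.2], -0.1, 1], [[0, 0, 0], 0, 1]]}}

```text
t: 15.83
ee_pos: [515.9, -317.4, 167.0]
orientation: [-0.394, 3.114, -0.003]
ft_force: [-0.2, -0.3, 0.4]
width: 0.3
grasp_force: 0.0
```

Emit:
{"op": "move_arm", "data": {"steps": [[[0, 0.3, 0], 0, 1], [[-0.1, 0.5, 0], 0, 1], [[-0.1, 0.7, 0], 0, 1], [[-0.1, 0.8, 0], 0, 1], [[-0.1, 0.9, 0], 0, 1], [[-0.1, 0.9, 0], 0, 1], [[-0.1, 0.9, 0], 0, 1], [[-0.1, 0.9, 0], 0, 1], [[-0.1, 0.9, 0], 0, 1], [[-0.1, 0.9, 0], 0, 1], [[-0.1, 0.9, 0], 0, 1], [[-0.1, 0.9, 0], 0, 1], [[-0.1, 0.9, 0], 0, 1], [[-0.1, 0.9, 0], 0, 1], [[-0.1, 0.7, 0], 0, 1], [[-0.1, 0.5, 0], 0, 1], [[-0.1, 0.3, 0], 0, 1], [[-0.1, 0.2, 0], 0, 1], [[0, 0, 0], 0, 1], [[0, 0, 0], 0, 1]]}}

```text
t: 17.5
ee_pos: [475.2, 8.7, 165.0]
orientation: [0.395, -3.116, 0.0]
ft_force: [0.0, 0.4, -0.7]
width: 0.6
grasp_force: 0.0
```

```bash
python3 - <<'E'
from h import *
np.set_printoptions(precision=1,suppress=True)
o=ctrl.get_obs();T=R.from_rotvec(o["orientation"]).as_matrix();print(o["t"],o["ee_pos"],o["width"],o["ft_force"],np.degrees(np.arctan2(T[1,1],T[0,1])),o["qpos"][5])
im,*S=cam("side");x,y=proj(*S,[[533,26,138]])[0].astype(int);
c=cv2.resize(im[y-60:y+60,x-60:x+60],(480,480),interpolation=2)
d,*W=cam("wrist");sc,*C=cam("scene");u,v=proj(*C,[[533,26,138]])[0].astype(int)
save("s5.png",np.hstack([c,cv2.resize(sc[v-40:v+40,u-25:u+27],(312,480),interpolation=2)]))
for n in ["pin_top","mallet_head","mallet","dog"]:
  for cn in ["side","scene","wrist"]:
    for b in cams.boxes_of(cn,n)[:1]: print(cn,n,b["p"],np.array(b["rect"]))
print(x,y,u,v)
E
```

```text
17.5 [475.2   8.7 165. ] 0.649244440268412 [ 0.   0.4 -0.7] 104.4359404958824 -1.8292830086641965
side pin_top 0.6 [235.1 228.9   8.1  16.9]
scene pin_top 0.38 [247.8 217.7  12.8  16.2]
side mallet_head 0.78 [298.3 190.4  48.4  39.5]
scene mallet_head 0.96 [316.2 189.1  30.6  41.1]
wrist mallet_head 0.61 [330.7 260.1  29.8  27.2]
side mallet 0.98 [298.9 188.3  49.1  45.6]
scene mallet 0.95 [316.  189.7  30.4  30.5]
wrist mallet 0.72 [126.3 316.   42.6  60.3]
side dog 0.67 [225.9 253.5  12.3  10.8]
scene dog 0.33 [218.8 191.5  10.5  20.8]
wrist dog 0.91 [332.1 260.1  26.9  25.1]
235 224 248 214
```

View pics/s5.png

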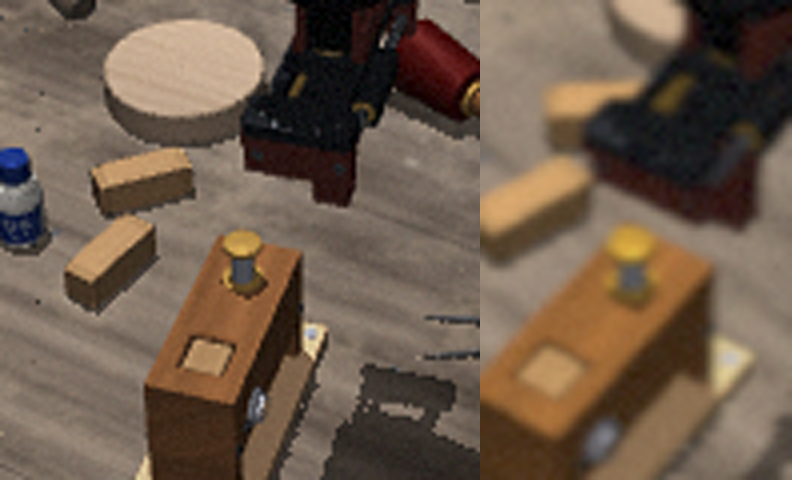

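The gripper is empty again and the mallet is back on the bench, at the upper right of the left crop; it slipped out early in the lift. The round neck with the heavy head is a poor grip. I'll take the mallet round its faceted head near the balance point instead, so the underside of the head stays free to strike. First I go back over it to look.

Emit:
{"op": "move_arm", "data": {"steps": [[[-0.1, -1, -0.2], 0, 0], [[-0.1, -1, -0.2], 0, 0], [[-0.1, -1, -0.2], 0, 0], [[-0.1, -1, -0.2], 0, 0], [[-0.1, -1, -0.2], 0, 0], [[-0.1, -1, -0.2], 0, 0], [[-0.1, -1, -0.2], 0, 0], [[-0.1, -1, -0.2], 0, 0], [[-0.1, -1, 0], 0, 0], [[-0.2, -1, 0], 0, 0], [[-0.2, -1, 0], 0, 0], [[-0.2, -1, 0], 0, 0], [[-0.2, -1, 0], 0, 0], [[-0.2, -0.2, 0], 0, 0], [[0, 0, 0], 0, 0], [[0, 0, 0], 0, 0]]}}

```text
t: 19.58
ee_pos: [603.0, -298.6, 204.5]
orientation: [0.393, -3.116, -0.002]
ft_force: [-0.5, 0.9, -0.1]
width: 88.2
grasp_force: 0.0
```

```bash
cat > mal2.py <<'E'
from h import *
from scipy.optimize import least_squares
np.set_printoptions(precision=1,suppress=True)
o=ctrl.get_obs();print(o["t"],o["ee_pos"],o["width"])
im,*W=cam("wrist");save("w6.png",im)
for nm in ["mallet","mallet_head"]:
    for b in cams.cut_out("wrist",nm)[:1]:
        ys,xs=np.nonzero(b["pixels"]);print(nm,b["p"],b["rect"])
        P=np.array([onz(*W,(x,y),26)[:2] for x,y in zip(xs,ys)])
        mu=P.mean(0);u=np.linalg.svd(P-mu,full_matrices=False)[2][0]
        n=np.array([-u[1],u[0]]);s=(P-mu)@u
        if np.ptp((P-mu)[s>s.max()-40]@n)<np.ptp((P-mu)[s<s.min()+40]@n): u=-u;n=-n;s=-s
        d=(P-mu)@n
        print(mu,np.degrees(np.arctan2(u[1],u[0])),"ends",mu+u*s.min(),mu+u*s.max(),np.ptp(s))
        for a in np.arange(s.min(),s.max(),12):
            k=(s>=a)&(s<a+12)
            if k.any():
                q=mu+u*(a+6)+n*(d[k].min()+d[k].max())/2;print(" %.0f w %.1f"%(a+6-s.min(),np.ptp(d[k])),q)
        # full model: rendered silhouette as stacked circles, fit x,y,yaw
E
python3 mal2.py
```

```text
19.5833 [ 603.  -298.6  204.5] 88.24553978913275
mallet 0.9 [255.1, 90.8, 113.2, 159.7]
[ 525.5 -322.3] -15.471427068928948 ends [ 419.7 -293. ] [ 606.4 -344.7] 193.68653206252696
 6 w 30.1 [ 425.5 -294.5]
 18 w 30.3 [ 437.1 -297.5]
 30 w 25.0 [ 448.6 -301.2]
 42 w 26.9 [ 460.2 -304.3]
 54 w 25.8 [ 471.8 -307.3]
 66 w 24.7 [ 483.3 -310.6]
 78 w 23.3 [ 494.9 -313.7]
 90 w 24.2 [ 506.5 -316.9]
 102 w 29.1 [ 518.  -320.3]
 114 w 50.8 [ 529.6 -323.4]
 126 w 53.8 [ 541.2 -326.5]
 138 w 57.0 [ 552.8 -329.5]
 150 w 59.7 [ 564.4 -332.7]
 162 w 60.8 [ 576.  -335.8]
 174 w 63.5 [ 587.7 -338.5]
 186 w 64.7 [ 599.1 -342. ]
 198 w 31.4 [ 610.  -347.9]
mallet_head 0.67 [254.5, 89.8, 108.3, 161.8]
[ 525.1 -322.1] -15.265499291874033 ends [ 418.8 -293.1] [ 605.5 -344.1] 193.4833871432354
 6 w 29.7 [ 424.7 -294.6]
 18 w 30.8 [ 436.3 -297.6]
 30 w 25.1 [ 447.8 -301. ]
 42 w 26.3 [ 459.3 -304.3]
 54 w 25.3 [ 470.9 -307.3]
 66 w 24.3 [ 482.5 -310.7]
 78 w 23.3 [ 494.2 -313.4]
 90 w 23.4 [ 505.7 -316.7]
 102 w 23.4 [ 517.3 -319.9]
 114 w 51.8 [ 528.9 -322.7]
 126 w 53.9 [ 540.5 -325.8]
 138 w 57.0 [ 552.  -329.2]
 150 w 59.6 [ 563.7 -332. ]
 162 w 61.9 [ 575.2 -335.5]
 174 w 63.5 [ 586.7 -338.8]
 186 w 64.9 [ 598.4 -341.7]
 198 w 44.3 [ 609.3 -347.4]
```

Emit:
{"op": "move_arm", "data": {"steps": [[[0, 0, 0.4], 1, 0], [[0, 0, 0.4], 1, 0], [[0, 0, 0.4], 1, 0], [[0, 0, 0.4], 1, 0], [[0, 0, 0.4], 1, 0], [[0, 0, 0.4], 0.94, 0], [[0.6, -0.5, 0.4], 0, 0], [[0.7, -0.6, 0.4], 0, 0], [[0.71, -0.63, 0.4], 0, 0], [[0, 0, 0.4], 0, 0], [[0, 0, 0.2], 0, 0], [[0, 0, 0], 0, 0]]}}

```text
t: 20.73
ee_pos: [543.4, -326.8, 99.4]
orientation: [-0.418, -3.113, -0.001]
ft_force: [0.0, 0.4, -0.1]
width: 87.6
grasp_force: 0.0
```

```bash
python3 - <<'E'
from h import *
np.set_printoptions(precision=2,suppress=True)
o=ctrl.get_obs();T=R.from_rotvec(o["orientation"]).as_matrix();print(o["ee_pos"],np.degrees(np.arctan2(T[1,1],T[0,1])))
print(T.T@(np.array([543,-327,4])-o["ee_pos"])/25)
E
```

```text
[ 543.35 -326.8    99.35] 74.70905340891012
[ 0.01 -0.01  3.81]
```

Emit:
{"op": "move_arm", "data": {"steps": [[[0, 0, 0.8], 0, 0], [[0, 0, 0.9], 0, 0], [[0, 0, 0.9], 0, 0], [[0, 0, 0.7], 0, 0], [[0, 0, 0.4], 0, 0], [[0, 0, 0.11], 0, 0], [[0, 0, 0], 0, 1], [[0, 0, 0], 0, 1], [[0, 0, 0], 0, 1], [[0, 0, 0], 0, 1], [[0, 0, 0], 0, 1], [[0, 0, 0], 0, 1], [[0, 0, 0], 0, 1], [[0, 0, 0], 0, 1], [[0, 0, 0], 0, 1]]}}

```text
t: 21.98
ee_pos: [544.0, -327.7, 5.6]
orientation: [0.418, 3.113, -0.0]
ft_force: [0.2, 3.8, 6.5]
width: 54.3
grasp_force: 30.0
```

Emit:
{"op": "move_arm", "data": {"steps": [[[0, 0, 0], 0, 1], [[0, 0, 0], 0, 1], [[0, 0, 0], 0, 1]]}}

```text
t: 22.23
ee_pos: [544.0, -327.7, 5.7]
orientation: [0.418, 3.113, -0.0]
ft_force: [1.2, 2.9, 6.0]
width: 54.4
grasp_force: 30.0
```

Emit:
{"op": "move_arm", "data": {"steps": [[[0, 0, -0.1], 0, 1], [[0, 0, -0.2], 0, 1], [[0, 0, -0.3], 0, 1], [[0, 0, -0.2], 0, 1], [[0, 0, 0], 0, 1], [[0, 0, 0], 0, 1], [[0, 0, 0], 0, 1], [[0, 0, 0], 0, 1]]}}

```text
t: 22.9
ee_pos: [543.2, -327.6, 24.6]
orientation: [-0.418, -3.113, -0.0]
ft_force: [-0.8, -0.6, -4.9]
width: 54.4
grasp_force: 29.8
```

Emit:
{"op": "move_arm", "data": {"steps": [[[0, 0, -0.2], 0, 1], [[0, 0, -0.4], 0, 1], [[0, 0, -0.6], 0, 1], [[0, 0, -0.6], 0, 1], [[0, 0, -0.6], 0, 1], [[0, 0, -0.6], 0, 1], [[0, 0, -0.6], 0, 1], [[0, 0, -0.6], 0, 1], [[0, 0, -0.6], 0, 1], [[0, 0, -0.5], 0, 1], [[0, 0, -0.3], 0, 1], [[0, 0, -0.2], 0, 1], [[0, 0, 0], 0, 1]]}}

```text
t: 23.98
ee_pos: [543.9, -328.0, 171.1]
orientation: [0.418, 3.112, -0.001]
ft_force: [0.0, -0.8, -4.6]
width: 54.5
grasp_force: 29.8
```

Emit:
{"op": "move_arm", "data": {"steps": [[[0, 0, 0], -0.4, 1], [[0, 0, 0], -0.8, 1], [[0, 0, 0], -0.9, 1], [[0, 0, 0], -0.9, 1], [[0, 0, 0], -0.9, 1], [[0, 0, 0], -0.9, 1], [[0, 0, 0], -0.7, 1], [[0, 0, 0], -0.4, 1], [[0, 0, 0], -0.16, 1]]}}

```text
t: 24.73
ee_pos: [542.9, -327.4, 168.7]
orientation: [0.412, -3.113, -0.002]
ft_force: [-1.1, -0.1, -4.5]
width: 54.4
grasp_force: 29.8
```

Emit:
{"op": "move_arm", "data": {"steps": [[[0, 0.3, 0], 0, 1], [[-0.1, 0.6, 0], 0, 1], [[-0.2, 0.8, 0], 0, 1], [[-0.2, 1, 0], 0, 1], [[-0.2, 1, 0], 0, 1], [[-0.2, 1, 0], 0, 1], [[-0.2, 1, 0], 0, 1], [[-0.2, 1, 0], 0, 1], [[-0.2, 1, 0], 0, 1], [[-0.2, 1, 0], 0, 1], [[-0.2, 1, 0], 0, 1], [[-0.2, 1, 0], 0, 1], [[-0.2, 1, 0], 0, 1], [[-0.2, 0.9, 0], 0, 1], [[-0.2, 0.6, 0], 0, 1], [[-0.2, 0.4, 0], 0, 1], [[-0.16, 0.2, 0], 0, 1], [[0, 0, 0], 0, 1], [[0, 0, 0], 0, 1]]}}

```text
t: 26.32
ee_pos: [528.1, 25.3, 169.9]
orientation: [-0.411, 3.115, -0.0]
ft_force: [0.2, -0.2, -5.0]
width: 54.1
grasp_force: 29.8
```

Emit:
{"op": "move_arm", "data": {"steps": [[[0, 0, 0.3], 0, 1], [[0, 0, 0.4], 0, 1], [[0, 0, 0.4], 0, 1], [[0, 0, 0.3], 0, 1], [[0, 0, 0.2], 0, 1], [[0, 0, 0.2], 0, 1], [[0, 0, 0.1], 0, 1], [[0, 0, 0], 0, 1]]}}

```text
t: 26.98
ee_pos: [528.0, 25.0, 121.9]
orientation: [0.41, -3.114, 0.0]
ft_force: [0.9, -0.1, -1.8]
width: 54.5
grasp_force: 29.8
```

Emit:
{"op": "move_arm", "data": {"steps": [[[0, 0, 0.06], 0, 1], [[0, 0, 0.06], 0, 1], [[0, 0, 0.04], 0, 1], [[0, 0, 0], 0, 1]]}}

```text
t: 27.32
ee_pos: [528.8, 25.3, 119.4]
orientation: [-0.41, 3.113, -0.0]
ft_force: [-0.5, -2.8, 9.2]
width: 54.2
grasp_force: 30.0
```

Emit:
{"op": "move_arm", "data": {"steps": [[[0, 0, 0.06], 0, 1], [[0, 0, 0.06], 0, 1], [[0, 0, 0], 0, 1]]}}

```text
t: 27.57
ee_pos: [529.9, 25.9, 118.5]
orientation: [-0.409, 3.111, 0.001]
ft_force: [-6.3, -0.7, 27.5]
width: 54.7
grasp_force: 30.4
```

```bash
python3 - <<'E'
from h import *
np.set_printoptions(precision=1,suppress=True)
o=ctrl.get_obs();print(o["ee_pos"],o["ft_force"])
for cn in ["side","scene"]:
  im,*C=cam(cn);save(cn+"7.png",im)
  for n in ["pin_top","dog"]:
    for b in cams.boxes_of(cn,n)[:2]: print(cn,n,b["p"],np.array(b["rect"]))
  print(proj(*C,[[516,97,126.5],[516,97,102.5]]))
E
```

```text
[529.9  25.9 118.5] [-6.3 -0.7 27.5]
side pin_top 0.42 [255.1 336.5  64.4  41.7]
side dog 0.62 [227.2 251.1  14.5  16. ]
[[226.3 246.5]
 [226.6 253.2]]
[[235.  230.9]
 [235.3 235.9]]
```

Emit:
{"op": "move_arm", "data": {"steps": [[[0, 0, -0.2], 0, 1], [[0, 0, -0.4], 0, 1], [[0, 0, -0.5], 0, 1], [[0, 0, -0.5], 0, 1], [[0.1, -0.3, -0.3], 0, 1], [[0.1, -0.6, 0], 0, 1], [[0.1, -0.9, 0], 0, 1], [[0.2, -1, 0], 0, 1], [[0.2, -1, 0], 0, 1], [[0.2, -1, 0], 0, 1], [[0.2, -1, 0], 0, 1], [[0.1, -1, 0], 0, 1], [[0.1, -1, 0], 0, 1], [[0.1, -0.9, 0.2], 0, 1], [[0.1, -0.7, 0.4], 0, 1], [[0, -0.5, 0.7], 0, 1], [[0, -0.3, 0.8], 0, 1], [[0, 0, 0.8], 0, 1], [[0, 0, 0.8], 0, 1], [[0, 0, 0.4], 0, 1]]}}

```text
t: 29.53
ee_pos: [555.5, -230.4, 57.4]
orientation: [0.409, -3.111, -0.004]
ft_force: [0.3, 0.7, -4.3]
width: 54.7
grasp_force: 29.8
```

Emit:
{"op": "move_arm", "data": {"steps": [[[0, 0, 0.4], 0, 1], [[0, 0, 0.5], 0, 1], [[0, 0, 0.4], 0, 1], [[0, 0, 0.2], 0, 1], [[0, 0, 0.1], 0, 1], [[0, 0, 0.1], 0, 1], [[0, 0, 0], 0, 1]]}}

```text
t: 30.12
ee_pos: [558.0, -230.7, 17.9]
orientation: [-0.41, 3.114, -0.0]
ft_force: [-0.1, 0.2, -4.8]
width: 54.7
grasp_force: 29.8
```

Emit:
{"op": "move_arm", "data": {"steps": [[[0, 0, 0.15], 0, 1], [[0, 0, 0.15], 0, 1], [[0, 0, 0.1], 0, 1], [[0, 0, 0.06], 0, 1], [[0, 0, 0.04], 0, 1], [[0, 0, 0], 0, 1]]}}

```text
t: 30.62
ee_pos: [557.8, -230.7, 5.3]
orientation: [0.41, -3.115, -0.0]
ft_force: [-0.6, 0.3, -5.6]
width: 54.6
grasp_force: 29.8
```

Emit:
{"op": "move_arm", "data": {"steps": [[[0, 0, 0.06], 0, 1], [[0, 0, 0.06], 0, 1], [[0, 0, 0], 0, 1]]}}

```text
t: 30.87
ee_pos: [558.0, -230.8, 4.9]
orientation: [-0.41, 3.115, -0.0]
ft_force: [-8.1, 2.7, 20.0]
width: 54.5
grasp_force: 30.4
```

Contact with the bench. I release.

Emit:
{"op": "move_arm", "data": {"steps": [[[0, 0, -0.08], 0, 1], [[0, 0, 0], 0, 0], [[0, 0, 0], 0, 0], [[0, 0, 0], 0, 0], [[0, 0, 0], 0, 0], [[0, 0, 0], 0, 0], [[0, 0, -0.4], 0, 0], [[0, 0, -0.8], 0, 0], [[0, 0, -1], 0, 0], [[0, 0, -1], 0, 0], [[0, 0, -1], 0, 0], [[0, 0, -1], 0, 0], [[0, 0, -1], 0, 0], [[0, 0, -0.8], 0, 0], [[0, 0, -0.2], 0, 0]]}}

```text
t: 32.12
ee_pos: [559.8, -231.5, 188.7]
orientation: [-0.409, 3.109, -0.005]
ft_force: [1.1, -0.5, -0.3]
width: 87.9
grasp_force: 0.0
```

Emit:
{"op": "move_arm", "data": {"steps": [[[-0.1, 0.6, -0.1], 0, 0], [[-0.1, 0.9, -0.1], 0, 0], [[-0.1, 1, -0.1], 0, 0], [[-0.1, 1, 0], 0, 0], [[-0.1, 1, 0], 0, 0], [[-0.1, 1, 0], 0, 0], [[-0.1, 1, 0], 0, 0], [[-0.1, 1, 0], 0, 0], [[-0.2, 1, 0], 0, 0], [[-0.2, 1, 0], 0, 0], [[-0.2, 1, 0], 0, 0], [[-0.2, 1, 0], 0, 0], [[-0.2, 0.9, 0], 0, 0], [[-0.04, 0.7, 0], 0, 0], [[0, 0, 0], 0, 0], [[0, 0, 0], 0, 0]]}}

```text
t: 33.45
ee_pos: [516.2, 98.4, 190.8]
orientation: [0.413, -3.112, 0.0]
ft_force: [0.0, 0.4, 0.5]
width: 87.6
grasp_force: 0.0
```

```bash
python3 - <<'E'
from h import *
np.set_printoptions(precision=1,suppress=True)
o=ctrl.get_obs();T=R.from_rotvec(o["orientation"]).as_matrix();print(o["t"],o["ee_pos"],np.degrees(np.arctan2(T[1,1],T[0,1])))
im,*W=cam("wrist");save("w8.png",im)
for n,z in [("dog",126.5),("pin_top",114),("jig",104)]:
    for b in cams.cut_out("wrist",n)[:2]:
        m=b["pixels"].astype(np.uint8);r=b["rect"];print(n,b["p"],np.array(r),onz(*W,r[:2],z))
        if n=="dog":
            c=max(cv2.findContours(m,0,2)[0],key=cv2.contourArea);q=cv2.boxPoints(cv2.minAreaRect(c));print(np.array([onz(*W,p,126.5)[:2] for p in q]).tolist())
V={}
for n in ["scene","side"]:
    I,*C=cam(n);V[n]=C
    for b in cams.boxes_of(n,"camera_head")[:1]: print(n,np.array(b["rect"]))
L=tri([(*V["side"],(136.4,172)),(*V["scene"],(177.4,157.4))]);print("lens",L,[proj(*V[k],L) for k in V])
for n,p in [("mallet",30)]:
    for b in cams.boxes_of("side","mallet")[:1]: print(b,onz(*V["side"],b["rect"][:2],p))
E
```

```text
33.45 [516.2  98.4 190.8] 105.13585841168073
dog 0.96 [254.5 194.7  26.6  39.6] [512.4  98.8 126.5]
[[498.8848449483574, 79.13134788855136], [491.70541529668765, 105.53357199394307], [525.2357594667891, 115.20091820161204], [532.7047464788493, 87.74628623328952]]
pin_top 0.77 [173.7 190.9  27.6  24.9] [532.6  25.5 114. ]
jig 0.69 [220.9 175.8 164.8  87. ] [509.3  64.6 104. ]
jig 0.55 [177.4 190.   27.1  25. ] [534.4  26.8 104. ]
scene [170.2 149.2  33.2  33.8]
side [123.5 166.3  43.3  36.3]
lens [766.2 117.1 282.9] [array([[177.6, 157.7]]), array([[136.1, 171.6]])]
{'rect': [282.6, 203.1, 59.0, 26.2], 'p': 0.58} [ 521.8 -233.9   30. ]
```

Emit:
{"op": "move_arm", "data": {"steps": [[[0.05, -0.03, 0.6], 0, 0.45], [[0, 0, 0.6], 0, 0.45], [[0, 0, 0.6], 0, 0.45], [[0, 0, 0.5], 0, 0.45], [[0, 0, 0.4], 0, 0.45], [[0, 0, 0.3], 0, 0.45], [[0, 0, 0.3], 0, 0.45], [[0, 0, 0.11], 0, 0.45], [[0, 0, 0], 0, 0.45]]}}

```text
t: 34.65
ee_pos: [516.2, 96.4, 106.1]
orientation: [0.41, -3.114, 0.0]
ft_force: [-0.3, 0.3, 0.6]
width: 48.2
grasp_force: 0.0
```

Emit:
{"op": "move_arm", "data": {"steps": [[[0, 0, 0.02], 0, 1], [[0, 0, 0], 0, 1], [[0, 0, 0], 0, 1], [[0, 0, 0], 0, 1], [[0, 0, 0], 0, 1], [[0, 0, 0], 0, 1], [[0, 0, 0], 0, 1], [[0, 0, 0], 0, 1]]}}

```text
t: 35.32
ee_pos: [516.5, 96.5, 106.2]
orientation: [-0.41, 3.115, 0.0]
ft_force: [0.2, 0.2, -0.3]
width: 1.0
grasp_force: 0.0
```

The fingers closed on nothing. One composite picture to find out why.

```bash
python3 - <<'E'
from h import *
o=ctrl.get_obs();print(o["t"],o["ee_pos"])
w,*W=cam("wrist");s,*S=cam("side");c,*C=cam("scene")
w8=cv2.imread("pics/w8.png")[:,:,::-1]
print(proj(*S,[o["ee_pos"],[515.2,97.3,126.5]]),proj(*W,[o["ee_pos"],[515.2,97.3,126.5]]),proj(*C,[o["ee_pos"]]))
f=lambda im,x,y,w,h,W_,H_:cv2.resize(im[y:y+h,x:x+w],(W_,H_),interpolation=2)
save("w9.png",np.vstack([np.hstack([f(w8,156,120,200,150,400,300),f(w,156,160,200,150,400,300)]),np.hstack([f(s,180,205,100,75,400,300),f(c,195,190,100,75,400,300)])]))
E
```

```text
35.3167 [516.5452463   96.53829222 106.21035978]
[[226.46347276 251.94038008]
 [226.48694507 246.65680371]] [[252.89718075 227.57553784]
 [254.61912148 239.31916134]] [[235.22049371 234.99015862]]
```

View pics/w9.png

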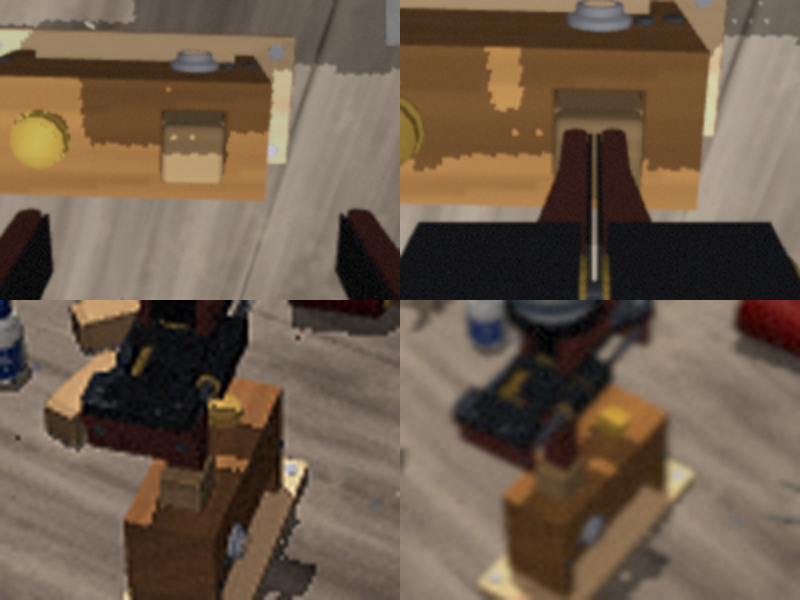

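The picture shows the fingers shut just above the dog's raised head: their tips are near z≈127 while the TCP reads 106, so the real tips sit 20-25 mm behind the reported TCP. That also explains the mallet slipping. The pin is fully down and the dog is up, so I open, go lower in small checked steps, and grip.

Emit:
{"op": "move_arm", "data": {"steps": [[[0, 0, -0.2], 0, 0.4], [[0, 0, 0], 0, 0.4], [[0, 0, 0], 0, 0.4], [[0, 0, 0], 0, 0.4], [[0, 0, 0], 0, 0.4], [[0, 0.03, 0], 0, 0.4], [[0, 0, 0], 0, 0.4], [[0, 0, 0.4], 0, 0.4], [[0, 0, 0.4], 0, 0.4], [[0, 0, 0.18], 0, 0.4], [[0, 0, 0], 0, 0.4]]}}

```text
t: 36.38
ee_pos: [515.0, 97.0, 84.8]
orientation: [0.41, -3.111, 0.0]
ft_force: [-1.0, 0.1, 0.5]
width: 53.0
grasp_force: 0.0
```

Emit:
{"op": "move_arm", "data": {"steps": [[[0, 0, 0.06], 0, 0.4], [[0, 0, 0.04], 0, 0.4], [[0, 0, 0], 0, 0.4]]}}

```text
t: 36.63
ee_pos: [516.4, 97.2, 84.0]
orientation: [-0.41, 3.115, -0.0]
ft_force: [-0.1, -1.1, 0.5]
width: 52.6
grasp_force: 0.0
```

Emit:
{"op": "move_arm", "data": {"steps": [[[0, 0, 0.06], 0, 0.4], [[0, 0, 0.02], 0, 0.4], [[0, 0, 0], 0, 0.4]]}}

```text
t: 36.88
ee_pos: [516.3, 97.2, 82.2]
orientation: [-0.41, 3.115, -0.0]
ft_force: [-0.3, -0.4, 0.1]
width: 52.9
grasp_force: 0.0
```

Emit:
{"op": "move_arm", "data": {"steps": [[[0, 0, 0], 0, 1], [[0, 0, 0], 0, 1], [[0, 0, 0], 0, 1], [[0, 0, 0], 0, 1], [[0, 0, 0], 0, 1], [[0, 0, 0], 0, 1], [[0, 0, 0], 0, 1]]}}

```text
t: 37.47
ee_pos: [516.3, 97.2, 82.2]
orientation: [-0.41, 3.115, 0.0]
ft_force: [0.3, 0.3, -0.0]
width: 28.4
grasp_force: 29.8
```

Gripped (28.4 mm, 29.8 N). I lift until only the foot is still in the bore.

Emit:
{"op": "move_arm", "data": {"steps": [[[0, 0, -0.1], 0, 1], [[0, 0, -0.25], 0, 1], [[0, 0, -0.35], 0, 1], [[0, 0, -0.35], 0, 1], [[0, 0, -0.3], 0, 1], [[0, 0, -0.2], 0, 1], [[0, 0, -0.11], 0, 1], [[0, 0, 0], 0, 1]]}}

```text
t: 38.13
ee_pos: [516.8, 97.3, 124.6]
orientation: [-0.41, 3.113, 0.0]
ft_force: [0.2, 0.2, -1.3]
width: 28.1
grasp_force: 29.8
```

```bash
cat > lens.py <<'E'
from h import *
from scipy.optimize import least_squares
np.set_printoptions(precision=1,suppress=True)
V={}
for n in ["side","scene"]:
    I,*C=cam(n);V[n]=C;save(n+"10.png",I)
Ax=lambda ps:np.array([np.cos(.4)*np.cos(ps),np.cos(.4)*np.sin(ps),np.sin(.4)])
Az=lambda ps:np.array([-np.sin(.4)*np.cos(ps),-np.sin(.4)*np.sin(ps),np.cos(.4)])
Ay=lambda ps:np.cross(Az(ps),Ax(ps))
t=np.linspace(0,2*np.pi,72)
ext={"side":(126.6,145.4,159.4,184.4),"scene":(168.4,185.4,149.6,167)}
ang={"side":(31.9,(123,162)),"scene":(36.5,(164,143))}
def res(v,full=0):
    c=np.array([v[0],v[1],285]);ps=v[2];th=v[3];r=[]
    for n in V:
        q=np.vstack([c+k*Ax(ps)+35*(np.outer(np.cos(t),Ay(ps))+np.outer(np.sin(t),Az(ps))) for k in (0,th)])
        p=proj(*V[n],q);e=np.array([p[:,0].min(),p[:,0].max(),p[:,1].min(),p[:,1].max()])-ext[n];r+=list(e)
        B=c+90*Ax(ps);a=proj(*V[n],[B,B-30*Ax(ps)]);d=a[1]-a[0]
        r.append((np.degrees(np.arctan2(d[1],d[0]))-ang[n][0])/4)
    r.append((th-12)/5)
    return np.array(r)
s=least_squares(res,[766,117,.2,12]);print(s.x,np.degrees(s.x[2]),res(s.x))
for dv in [(0,0,.1,0)]:print(res(s.x+dv))
E
python3 lens.py; python3 -c "
from h import *
for n in ['side','scene']:
    cam(n)
    print(n,[(b['p'],b['rect']) for b in cams.boxes_of(n,'dog')[:2]])"
```

```text
[757.7 121.4   0.2   8.1] 11.072529942395818 [ 0.4 -0.4 -0.4  0.6 -0.6 -0.3  0.4 -0.7  0.4  1.4 -0.8]
[ 1.3 -1.4 -0.6  1.  -1.5  0.3 -0.3 -1.   0.9  0.3 -0.8]
side [(0.76, [227.1, 245.5, 10.9, 25.7]), (0.32, [256.0, 338.6, 64.6, 42.3])]
scene [(0.73, [234.2, 231.7, 16.9, 14.8]), (0.57, [241.1, 241.6, 51.2, 60.1])]
```

Emit:
{"op": "move_arm", "data": {"steps": [[[0.05, 0, 0], 0, 1], [[0.1, 0, 0], 0, 1], [[0.12, 0, -0.02], 0, 1], [[0.12, 0, -0.02], 0, 1], [[0.12, 0, -0.03], 0, 1], [[0.12, 0, -0.03], 0, 1], [[0.12, 0, -0.05], 0, 1], [[0.12, 0, -0.05], 0, 1], [[0.08, 0, -0.03], 0, 1], [[0.05, 0, -0.02], 0, 1], [[0, 0, 0], 0, 1]]}}

```text
t: 39.35
ee_pos: [494.1, 91.1, 130.7]
orientation: [-0.409, 3.11, 0.0]
ft_force: [4.0, 1.6, -0.3]
width: 27.7
grasp_force: 30.0
```

```bash
cat > tilt.py <<'E'
from h import *
np.set_printoptions(precision=1,suppress=True)
o=ctrl.get_obs();print(o["t"],o["ee_pos"],o["ft_force"],o["moment"])
for n in ["side","scene","wrist"]:
    I,*C=cam(n);save(n+"11.png",I)
    for b in cams.cut_out(n,"dog")[:1]:
        m=b["pixels"].astype(np.uint8);print(n,round(b["p"],2),np.array(b["rect"]),m.sum())
        np.save("dog_%s.npy"%n,m);np.savez("cam_%s.npz"%n,K=C[0],R=C[1],c=C[2])
    for b in cams.cut_out(n,"camera_head")[:1]: np.save("ch_%s.npy"%n,b["pixels"])
E
python3 tilt.py; python3 - <<'E'
import numpy as np
for n in ["side","scene"]:
    m=np.load(f"ch_{n}.npy");ys,xs=np.nonzero(m);print(n,xs.min(),xs.max(),ys.min(),ys.max())
    for y in range(ys.min(),ys.max()+1,2):
        r=np.nonzero(m[y])[0]
        if len(r): print(y,r.min(),r.max(),end="; ")
    print()
E
```

```text
39.35 [494.1  91.1 130.7] [ 4.   1.6 -0.3] [ 0.4 -1.1 -0. ]
side 0.73 [226.4 248.5   7.8  20.4] 142
scene 0.53 [237.1 231.2  15.2  13.2] 89
wrist 0.85 [254.9 256.8  48.5  67.4] 3201
side 101 145 144 183
144 113 115; 146 110 118; 148 108 122; 150 106 124; 152 104 127; 154 103 129; 156 103 129; 158 102 129; 160 102 143; 162 101 145; 164 102 145; 166 104 144; 168 107 143; 170 111 142; 172 114 141; 174 124 140; 176 126 139; 178 126 137; 180 126 136; 182 127 134; 
scene 154 184 134 166
134 164 165; 136 161 167; 138 157 170; 140 155 172; 142 154 174; 144 154 175; 146 154 175; 148 155 176; 150 157 183; 152 160 184; 154 161 184; 156 166 182; 158 168 180; 160 169 179; 162 168 177; 164 169 175; 166 171 172;
```

Emit:
{"op": "move_arm", "data": {"steps": [[[0, 0, -0.2], 0, 1], [[0, 0, -0.4], 0, 1], [[0, 0, -0.6], 0, 1], [[0, 0, -0.7], 0, 1], [[0, 0, -0.7], 0, 1], [[0, 0, -0.6], 0, 1], [[0, 0, -0.3], 0.4, 1], [[0, 0, -0.1], 0.4, 1], [[0, 0, 0], 0, 1]]}}

```text
t: 40.55
ee_pos: [491.6, 90.6, 220.9]
orientation: [0.299, -3.127, 0.0]
ft_force: [-1.2, 0.1, -1.2]
width: 27.9
grasp_force: 30.0
```

```bash
python3 tilt.py; cat > fit.py <<'E'
import numpy as np,cv2
from scipy.optimize import least_squares
from scipy.spatial.transform import Rotation as R
from h import proj
from workcell import ctrl
np.set_printoptions(precision=2,suppress=True)
C={n:(lambda z:(z["K"],z["R"],z["c"]))(np.load(f"cam_{n}.npz")) for n in ["side","scene","wrist"]}
# lens fit
t=np.linspace(0,2*np.pi,90)
def frame(ps):
    x=np.array([np.cos(.4)*np.cos(ps),np.cos(.4)*np.sin(ps),np.sin(.4)]);z=np.array([-np.sin(.4)*np.cos(ps),-np.sin(.4)*np.sin(ps),np.cos(.4)])
    return x,np.cross(z,x),z
E_={"side":[(y,1) for y in range(161,183)]+[(y,-1) for y in range(176,183)],"scene":[(y,1) for y in range(151,166)]+[(y,-1) for y in range(159,166)]}
M={n:np.load(f"ch_{n}.npy") for n in E_}
def edges(h,y):
    p=h[:,0,:];q=np.roll(p,-1,0);xs=[]
    for a,b in zip(p,q):
        if (a[1]-y)*(b[1]-y)<=0 and a[1]!=b[1]: xs.append(a[0]+(b[0]-a[0])*(y-a[1])/(b[1]-a[1]))
    return (min(xs),max(xs)) if xs else None
def hull(v,n):
    x,Y,z=frame(v[2]);c=np.array([v[0],v[1],285.])
    q=np.vstack([c+k*x+35*(np.outer(np.cos(t),Y)+np.outer(np.sin(t),z)) for k in (0,v[3])])
    return cv2.convexHull(proj(*C[n],q).astype(np.float32))
ang={"side":31.9,"scene":36.5}
def res(v):
    r=[]
    for n in E_:
        h=hull(v,n)
        for y,s in E_[n]:
            e=edges(h,y);k=np.nonzero(M[n][y])[0]
            r.append(4 if e is None else (e[1]-k.max() if s>0 else e[0]-k.min()))
        x=frame(v[2])[0];B=np.array([v[0],v[1],285])+90*x;a=proj(*C[n],[B,B-30*x]);d=a[1]-a[0]
        r.append((np.degrees(np.arctan2(d[1],d[0]))-ang[n])/2)
    r.append((v[3]-10)/3);return np.array(r)
s=least_squares(res,[757.7,121.4,.193,8],loss="soft_l1",x_scale=[5,5,.1,3],diff_step=1e-3)
print("lens",s.x,np.degrees(s.x[2]),np.sqrt(np.mean(res(s.x)**2)),"dev",np.sqrt(np.diag(np.linalg.inv(s.jac.T@s.jac))))
# dog fit on wrist + side + scene masks: below fingers
o=ctrl.get_obs();T=R.from_rotvec(o["orientation"]).as_matrix();e=np.array(o["ee_pos"])
xd=-T[:,0];xd=xd/np.linalg.norm(xd);yd=T[:,1];up=np.array([0,0,1.])
def dog(al,h,pz,dx):
    P=e+np.array([0,0,pz])+dx*xd
    ax=np.cos(al)*up-np.sin(al)*xd; fx=np.cos(al)*xd+np.sin(al)*up
    f=P-h*ax
    return f,fx,ax
def corners(v):
    f,fx,ax=dog(*v);return np.array([f+i*14*fx+j*14*yd+k*ax for i in(-1,1) for j in(-1,1) for k in(0,76)])
D={n:np.load(f"dog_{n}.npy") for n in C}
for n in C: 
    c=max(cv2.findContours(D[n],0,2)[0],key=cv2.contourArea)[:,0]
    print(n,"mask bottom",c[c[:,1].argmax()],"left",c[c[:,0].argmin()],"right",c[c[:,0].argmax()],"top",c[c[:,1].argmin()])
    for al in (0,.3,.4,.5):
        p=proj(*C[n],corners((al,65.5,34,0)));m=np.zeros((384,512),np.uint8);cv2.fillConvexPoly(m,cv2.convexHull(p.astype(np.int32)),1)
        d=D[n]>0;print("  al",al,"foot corners",p[::2].round(0).tolist(),"mask outside model",(d&(m==0)).sum(),"model not in mask",((m>0)&~d).sum())
E
python3 fit.py
```

```text
40.55 [491.6  90.6 220.9] [-1.2  0.1 -1.2] [0.1 0.  0. ]
side 0.75 [230.9 217.3  17.9  27.3] 168
scene 0.6 [237.4 211.2  16.4  18.3] 132
wrist 0.87 [255.4 256.2  51.8  66. ] 3163
lens [760.2  119.05   0.16  10.82] 8.884219406196676 0.7789525614284892 dev [0.85 1.2  0.03 1.73]
side mask bottom [226 230] left [221 224] right [234 222] top [225 214]
  al 0 foot corners [[242.0, 228.0], [238.0, 235.0], [232.0, 226.0], [228.0, 233.0]] mask outside model 64 model not in mask 408
  al 0.3 foot corners [[235.0, 227.0], [231.0, 234.0], [225.0, 222.0], [220.0, 229.0]] mask outside model 10 model not in mask 259
  al 0.4 foot corners [[232.0, 226.0], [228.0, 233.0], [223.0, 220.0], [218.0, 227.0]] mask outside model 3 model not in mask 244
  al 0.5 foot corners [[230.0, 225.0], [226.0, 232.0], [220.0, 218.0], [216.0, 226.0]] mask outside model 28 model not in mask 267
scene mask bottom [234 219] left [231 212] right [246 205] top [242 200]
  al 0 foot corners [[248.0, 220.0], [242.0, 226.0], [240.0, 216.0], [235.0, 222.0]] mask outside model 18 model not in mask 223
  al 0.3 foot corners [[242.
[... 262 characters left out ...]
 215.0], [233.0, 221.0], [233.0, 209.0], [227.0, 214.0]] mask outside model 19 model not in mask 136
wrist mask bottom [232 287] left [228 240] right [278 283] top [238 222]
  al 0 foot corners [[235.0, 195.0], [271.0, 195.0], [236.0, 228.0], [270.0, 228.0]] mask outside model 194 model not in mask 1372
  al 0.3 foot corners [[236.0, 218.0], [270.0, 218.0], [236.0, 253.0], [270.0, 253.0]] mask outside model 291 model not in mask 352
  al 0.4 foot corners [[236.0, 226.0], [270.0, 226.0], [235.0, 261.0], [270.0, 261.0]] mask outside model 484 model not in mask 163
  al 0.5 foot corners [[236.0, 234.0], [270.0, 234.0], [235.0, 270.0], [271.0, 270.0]] mask outside model 585 model not in mask 231
```

```bash
python3 - <<'E'
import cv2,numpy as np
w=cv2.cvtColor(cv2.imread("pics/wrist11.png"),cv2.COLOR_BGR2GRAY)
for c in (241,254,266): print(c,[int(v) for v in w[206:300,c-1:c+2].mean(1)])
print("row245",[int(v) for v in w[244:247,215:295].mean(0)])
for n,(x,y) in {"side":(226,218),"scene":(236,210)}.items():
    g=cv2.cvtColor(cv2.imread(f"pics/{n}11.png"),cv2.COLOR_BGR2GRAY)
    print(n,"rows from",y-10,"cols from",x-13)
    for r in range(y-10,y+20): print(r,' '.join("%3d"%v for v in g[r,x-13:x+17]))
E
python3 - <<'E'
import sys;sys.path.insert(0,".")
from h import *
for n in ["wrist"]:
    cam(n);print([(round(b["p"],2),b["rect"]) for b in cams.boxes_of(n,"dog_hole")[:3]])
E
```

```text
241 [86, 87, 90, 92, 93, 91, 95, 96, 98, 99, 104, 107, 112, 120, 125, 114, 71, 53, 51, 51, 52, 52, 52, 53, 51, 51, 50, 51, 51, 49, 50, 57, 72, 86, 95, 103, 109, 112, 113, 114, 114, 113, 112, 110, 109, 108, 107, 107, 107, 108, 109, 110, 111, 111, 111, 110, 109, 109, 109, 107, 107, 108, 107, 108, 106, 107, 107, 108, 107, 107, 108, 107, 108, 109, 108, 109, 111, 112, 111, 107, 110, 131, 152, 154, 152, 151, 152, 154, 155, 156, 157, 158, 158, 145]
254 [51, 50, 47, 47, 48, 49, 49, 50, 47, 46, 45, 64, 87, 104, 125, 113, 72, 53, 50, 53, 69, 98, 109, 91, 58, 51, 51, 50, 53, 51, 52, 57, 72, 86, 95, 102, 111, 113, 114, 114, 114, 114, 113, 110, 109, 110, 109, 108, 107, 108, 110, 110, 112, 113, 111, 111, 109, 109, 109, 108, 108, 108, 108, 109, 121, 148, 166, 167, 165, 150, 114, 108, 109, 109, 109, 110, 111, 113, 112, 109, 109, 118, 112, 107, 105, 105, 103, 104, 104, 103, 103, 103, 101, 90]
266 [49, 50, 46, 47, 48, 50, 50, 48, 48, 48, 53, 79, 108, 125, 133, 121, 77, 55, 52, 53, 52, 53, 54, 54, 52, 53, 52, 51, 49, 49, 50, 55, 71, 87, 96, 104, 111, 114, 115, 116, 116, 116, 114, 113, 110, 109, 109, 10
[... 7437 characters left out ...]
115 116 118 115 113 116 115 115 116 120 120
225 136 135 131 125 123 122 127 130 133 132 126 117 110 109 114 114 116 116 118 115 114 122 123 125 122 124 119 121 118 119
226 143 136 134 129 123 121 122 126 128 124 117 112 111 114 116 119 117 117 113 117 120 121 125 126 125 121 121 118 117 120
227 147 141 138 137 131 122 123 120 120 117 111 111 114 116 114 115 114 115 117 118 120 124 124 125 122 118 119 116 118 113
228 150 145 145 138 138 129 121 120 117 113 110 113 112 111 115 113 115 116 119 121 121 124 127 122 122 115 116 117 111  98
229 148 148 146 143 139 134 126 122 116 112 114 111 114 113 113 118 117 119 120 121 126 125 126 123 118 116 118 117  98  76
[(0.69, [253.2, 255.2, 49.9, 67.5])]
```

```bash
cat > fit2.py <<'E'
import numpy as np
from scipy.optimize import least_squares
from scipy.spatial.transform import Rotation as R
from h import proj
np.set_printoptions(precision=2,suppress=True)
C={n:(lambda z:(z["K"],z["R"],z["c"]))(np.load(f"cam_{n}.npz")) for n in ["side","scene","wrist"]}
e=np.array([491.6,90.6,220.9]);T=R.from_rotvec([0.299,-3.127,0]).as_matrix();xd=-T[:,0];yd=T[:,1];up=np.array([0,0,1.])
def pt(v,i,j,k):
    al,dx,dz,dy=v;ax=np.cos(al)*up-np.sin(al)*xd;fx=np.cos(al)*xd+np.sin(al)*up
    return e+dx*xd+dz*up+dy*yd+i*14*fx+j*14*yd+k*ax   # dx,dz: hole centre
def res(v,s=0):
    q=lambda n,*a:proj(*C[n],[pt(v,*a)])[0];r=[]
    r+=[q("wrist",-1,0,-38)[1]-221.8,(q("wrist",-1,0,38)[1]-239)*.7,q("wrist",1,0,38)[1]-287,q("wrist",-1,0,0)[1]-227.8]
    r+=[abs(q("wrist",-1,1,38)[0]-q("wrist",-1,-1,38)[0])/50*48-48, (q("wrist",0,0,38)[0]-253)]
    for n,a,b in [("side",(229.5,231),(220.3,227.3)),("scene",(236.5,220.7),(225.8,215))]:
        r+=list(.6*(q(n,-1,1,-38)-a))+list(.6*(q(n,1,1,-38)-b))
    return np.array(r)
s=least_squares(res,[.38,10,8,0],loss="soft_l1")
print("al,dx,dz,dy",s.x,"sd",np.sqrt(np.diag(np.linalg.inv(s.jac.T@s.jac))));print(res(s.x))
for al in (.3,.35,.4,.45): 
    z=least_squares(lambda w:res([al,*w]),s.x[1:]);print(al,z.x,z.cost)
E
python3 fit2.py
```

```text
al,dx,dz,dy [ 0.29 12.22  6.03 -0.1 ] sd [0.02 1.61 3.08 0.57]
[ 0.11 -1.48  0.65  0.16  0.85 -0.23  0.    1.61 -0.68  0.89 -0.35  1.15
  1.87  1.15]
0.3 [12.15  6.58 -0.12] 6.891810758802185
0.35 [11.22  9.67 -0.05] 16.7964702949908
0.4 [10.47 12.46  0.02] 43.28739513957874
0.45 [ 9.93 14.89  0.07] 88.24819694189584
```

Emit:
{"op": "move_arm", "data": {"steps": [[[0, 0, 0.2], -0.4, 1], [[0, 0, 0.5], -0.4, 1], [[-0.18, 0, 0.7], 0, 1], [[0, 0, 0.8], 0, 1], [[0, 0, 0.7], 0, 1], [[0, 0, 0.5], 0, 1], [[0, 0, 0.25], 0, 1], [[0, 0, 0.08], 0, 1], [[0, 0, 0], 0, 1], [[0.06, 0, 0], 0, 1], [[0.1, 0, 0], 0, 1], [[0.1, 0, 0], 0, 1], [[0.1, 0, 0], 0, 1], [[0, 0, 0], 0, 1]]}}

```text
t: 42.27
ee_pos: [490.3, 90.0, 128.2]
orientation: [-0.409, 3.108, 0.001]
ft_force: [5.2, 0.5, -0.9]
width: 27.6
grasp_force: 30.0
```

Emit:
{"op": "move_arm", "data": {"steps": [[[0.06, 0, 0], 0, 1], [[0, 0, 0], 0, 1], [[0, 0, -0.2], 0, 1], [[0, 0, -0.5], 0, 1], [[0, 0, -0.8], 0, 1], [[0, 0, -0.9], 0, 1], [[0, 0, -0.7], 0, 1], [[0, 0, -0.4], 0.5, 1], [[-0.2, 0, -0.13], 0.5, 1], [[-0.5, -0.1, 0], 0, 1], [[-0.8, -0.1, 0], 0, 1], [[-0.9, -0.1, 0], 0, 1], [[-0.9, -0.1, 0], 0, 1], [[-0.7, -0.1, 0], 0, 1], [[-0.5, -0.1, 0], 0, 1], [[-0.29, -0.1, 0], 0, 1], [[0, 0, 0], 0, 1], [[0, 0, 0], 0, 1]]}}

```text
t: 43.77
ee_pos: [606.6, 92.8, 217.4]
orientation: [0.273, -3.129, 0.0]
ft_force: [0.3, 0.2, -2.0]
width: 28.1
grasp_force: 30.0
```

```bash
python3 tilt.py; python3 fit.py | grep lens; python3 - <<'E'
import cv2,numpy as np,sys
sys.path.insert(0,".")
from h import proj
from scipy.spatial.transform import Rotation as R
w=cv2.cvtColor(cv2.imread("pics/wrist11.png"),cv2.COLOR_BGR2GRAY)
for c in (241,254,266): print(c,' '.join(str(int(v)) for v in w[210:300,c-1:c+2].mean(1)))
print("row255",' '.join(str(int(v)) for v in w[254:257,218:290].mean(0)))
for n in ["side","scene"]:
    r=np.load(f"dog_{n}.npy");ys,xs=np.nonzero(r);x=int(xs.mean());y=int(ys.mean())
    g=cv2.cvtColor(cv2.imread(f"pics/{n}11.png"),cv2.COLOR_BGR2GRAY)
    print(n,"cols from",x-14)
    for q in range(y-6,y+17): print(q,' '.join("%3d"%v for v in g[q,x-14:x+14]))
E
```

```text
43.7667 [606.6  92.8 217.4] [ 0.3  0.2 -2. ] [0.1 0.  0. ]
side 0.51 [189.6 203.1  19.2  27.1] 190
wrist 0.84 [253.8 261.3  50.7  63.6] 2927
lens [762.59 115.98   0.19  10.14] 10.94665420004048 0.874307005177305 dev [0.76 1.1  0.03 1.72]
241 142 142 142 142 142 143 143 143 142 143 141 140 140 141 140 141 140 138 120 63 49 48 50 50 48 47 49 48 56 73 86 94 102 108 108 109 110 109 109 108 106 105 104 104 104 103 104 106 107 108 108 107 106 105 104 104 105 105 105 104 104 104 104 104 105 104 104 105 105 105 105 105 107 107 107 108 105 102 108 125 133 113 85 53 34 48 71 84 88 85
254 153 152 153 152 153 151 151 150 152 152 151 151 151 149 150 149 148 145 127 65 51 74 95 84 55 49 48 47 56 73 87 95 103 109 110 111 111 110 109 108 106 106 105 105 104 104 105 106 107 108 109 107 107 105 104 105 106 104 105 106 117 142 158 159 158 144 112 106 105 106 106 107 107 108 110 110 105 108 109 97 95 78 37 34 43 53 57 55 58 59
266 155 154 156 156 157 156 157 158 157 157 157 157 154 141 122 104 100 98 89 63 49 51 49 50 49 49 48 48 57 72 86 96 104 110 110 111 113 110 110 107 106 106 106 106 106 105 106 10
[... 5103 characters left out ...]
 126
221 136 138 138 138 140 139 138 136 137 138 136 132 116  94  69  63  59  60  64  69  92 122 144 159 165 155 136 114
222 128 128 129 130 135 139 139 134 134 132 137 118 103  77  58  59  63  61  64  65  75  88 105 121 121 116  99 103
223 121 122 120 122 129 135 136 137 134 133 124 112  89  66  61  59  63  67  72  79  89  92  91  97  98  95  99 111
224 127 122 121 120 124 130 131 130 128 119 113  94  77  64  68  74  77  84  92 103 111 110 109 109 111 109 112 112
225 129 123 116 117 117 123 127 127 113  95  80  68  63  73  91 102 106 105 108 114 112 119 119 122 118 119 114 115
226 134 129 127 121 118 117 116 109  93  74  64  58  66  90 104 110 113 113 112 114 119 121 120 122 120 113 115 115
```

```bash
sed -e 's/491.6,90.6,220.9/606.6,92.8,217.4/; s/0.299,-3.127,0\]/0.273,-3.129,0]/; s/221\.8/228.8/; s/-239)/-239.8)/; s/-287,/-288.7,/; s/227\.8/232/; s/(229.5,231),(220.3,227.3)/(189.3,216.3),(180.1,212.4)/; s/,("scene",(236.5,220.7),(225.8,215))//' fit2.py > fit3.py; cat >> fit3.py <<'E'
v=s.x
for lx,ly,yw in [(761,118,10.3),(759.5,119.5,10)]:
    a=np.radians(yw);H=np.array([lx-150*np.cos(.4)*np.cos(a),ly-150*np.cos(.4)*np.sin(a),285-150*np.sin(.4)])
    hole=pt(v,0,0,0);print("tool yaw",np.degrees(np.arctan2(T[1,1],T[0,1]))-90,"H",H,"hole",hole,"delta tool units",T.T@(H-hole)/25)
E
python3 fit3.py
```

```text
al,dx,dz,dy [ 0.36 15.58  8.07  0.05] sd [0.02 1.48 2.67 0.56]
[-0.31 -1.28  0.49  0.33  0.38 -0.16 -0.55  1.26 -0.82  0.46]
0.3 [17.04  4.06 -0.05] 10.37214082432166
0.35 [15.7   7.82  0.02] 2.5293746199311578
0.4 [14.55 11.27  0.07] 8.9014886113269
0.45 [13.64 14.35  0.11] 31.454342095276896
tool yaw 9.972666306625882 H [625.07  93.3  226.59] hole [621.94  95.55 225.45] delta tool units [-0.11 -0.11 -0.05]
tool yaw 9.972666306625882 H [623.44  95.51 226.59] hole [621.94  95.55 225.45] delta tool units [-0.06 -0.01 -0.05]
```

```bash
cat >> fit3.py <<'E'
g=__import__("cv2").cvtColor(__import__("cv2").imread("pics/side11.png"),6)
L=[];Rr=[]
for al in (.3,.35,.4,.45):
    w=[al,*least_squares(lambda w:res([al,*w]),v[1:]).x]
    for i in (1,-1):
        a,b=proj(*C["side"],[pt(w,i,1,-36),pt(w,i,1,-8)]);print(al,i,"slope dcol/drow",(b-a)[0]/(b-a)[1],a,b)
    a,b=proj(*C["side"],[pt(w,1,1,-38),pt(w,-1,1,-38)]);print("   foot slope drow/dcol",(b-a)[1]/(b-a)[0])
# right edge sub-pixel: dog(68)->dark(28) finger/shadow boundary
for r in range(206,215):
    row=g[r].astype(float);k=[c for c in range(186,197) if row[c]>=50>row[c+1]][:1];l=[c for c in range(176,188) if 50<=row[c]<=80 and 50<=row[c+1]<=80 and 50<=row[c+2]<=80][:1];print(r,k and round(k[0]+(row[k[0]]-48)/(row[k[0]]-row[k[0]+1]),2),l)
E
python3 fit3.py | tail -22
```

```text
tool yaw 9.972666306625882 H [623.44  95.51 226.59] hole [621.94  95.55 225.45] delta tool units [-0.06 -0.01 -0.05]
0.3 1 slope dcol/drow -0.2683802963638257 [179.19 214.26] [181.16 206.92]
0.3 -1 slope dcol/drow -0.29208313777788975 [188.96 219.11] [191.08 211.83]
   foot slope drow/dcol 0.49616951049077573
0.35 1 slope dcol/drow -0.34582538284285663 [178.95 212.77] [181.41 205.65]
0.35 -1 slope dcol/drow -0.3713603775108449 [188.62 217.98] [191.24 210.93]
   foot slope drow/dcol 0.5384326466856099
0.4 1 slope dcol/drow -0.42863945031604617 [178.66 211.34] [181.62 204.44]
0.4 -1 slope dcol/drow -0.45627855558838404 [188.22 216.9 ] [191.33 210.09]
   foot slope drow/dcol 0.5819954265853589
0.45 1 slope dcol/drow -0.517911162640617 [178.34 209.96] [181.78 203.32]
0.45 -1 slope dcol/drow -0.5479883899876143 [187.75 215.87] [191.34 209.32]
   foot slope drow/dcol 0.6271122019716543
206 192.82 [182]
207 192.38 [181]
208 192.41 [181]
209 191.71 [180]
210 191.31 [177]
211 190.71 [180]
212 190.44 [180]
213 190.35 [181]
214 189.62 [182]
```

The tilt measures about 0.37 rad against the 0.40 wanted. There is time for one small correction at the bore rim: I retrace exactly and press 2 mm further.

Emit:
{"op": "move_arm", "data": {"steps": [[[0.29, 0.1, 0], 0, 1], [[0.6, 0.1, 0], 0, 1], [[0.9, 0.1, 0], 0, 1], [[0.9, 0.1, 0], 0, 1], [[0.9, 0.1, 0], 0, 1], [[0.7, 0.1, 0], 0, 1], [[0.4, 0.1, 0], 0, 1], [[0.1, 0, 0.13], -0.5, 1], [[-0.12, 0, 0.4], -0.5, 1], [[0, 0, 0.7], 0, 1], [[0, 0, 0.9], 0, 1], [[0, 0, 0.8], 0, 1], [[0, 0, 0.5], 0, 1], [[0, 0, 0.2], 0, 1], [[0, 0, 0], 0, 1], [[0.06, 0, 0], 0, 1], [[0.06, 0, 0], 0, 1], [[0.05, 0, 0], 0, 1], [[0.04, 0, 0], 0, 1], [[0, 0, 0], 0, 1]]}}

```text
t: 45.88
ee_pos: [486.3, 89.1, 128.3]
orientation: [-0.409, 3.109, 0.0]
ft_force: [5.2, 1.7, -1.8]
width: 27.8
grasp_force: 30.0
```

Emit:
{"op": "move_arm", "data": {"steps": [[[0, 0, -0.2], 0, 1], [[0, 0, -0.5], 0, 1], [[0, 0, -0.8], 0, 1], [[0, 0, -0.9], 0, 1], [[0, 0, -0.7], 0, 1], [[0, 0, -0.4], 0.5, 1], [[-0.2, 0, -0.17], 0.5, 1], [[-0.5, -0.1, 0], 0, 1], [[-0.8, -0.1, 0], 0, 1], [[-0.9, -0.1, 0], 0, 1], [[-0.9, -0.1, 0], 0, 1], [[-0.8, -0.1, 0], 0, 1], [[-0.5, -0.1, 0], 0, 1], [[-0.3, -0.1, 0], 0, 1], [[-0.07, -0.06, 0], 0, 1], [[0, 0, 0], 0, 1], [[0, 0, 0], 0, 1], [[0, 0, 0], 0, 1]]}}

```text
t: 47.38
ee_pos: [608.8, 91.7, 218.5]
orientation: [0.274, -3.129, 0.0]
ft_force: [-0.5, 0.0, -1.2]
width: 27.9
grasp_force: 30.0
```

```bash
python3 tilt.py; python3 fit.py | grep lens; python3 - <<'E'
import cv2,numpy as np
w=cv2.cvtColor(cv2.imread("pics/wrist11.png"),cv2.COLOR_BGR2GRAY)
for c in (241,254): print(c,' '.join(str(int(v)) for v in w[222:295,c-1:c+2].mean(1)))
g=cv2.cvtColor(cv2.imread("pics/side11.png"),6)
r=np.load("dog_side.npy");ys,xs=np.nonzero(r);x=int(xs.mean());y=int(ys.mean());print("cols from",x-14)
for q in range(y-6,y+15): print(q,' '.join("%3d"%v for v in g[q,x-14:x+10]))
E
```

```text
47.3833 [608.8  91.7 218.5] [-0.5  0.  -1.2] [ 0.1 -0.1 -0. ]
side 0.72 [187.  203.   15.4  23. ] 120
wrist 0.7 [254.2 262.8  50.9  54.1] 2736
lens [760.26 118.78   0.17  11.74] 9.941200606309906 0.7320679710507226 dev [0.88 1.19 0.03 1.87]
241 143 142 142 142 141 139 139 138 139 128 91 54 49 48 49 48 53 69 84 92 100 106 108 108 108 110 107 107 105 104 103 104 104 104 104 104 106 108 108 106 107 105 105 104 104 103 104 104 103 102 103 103 103 103 104 105 104 105 104 105 106 107 108 109 108 103 101 100 92 74 43 38 58
254 151 150 150 150 150 150 150 151 150 143 114 68 73 77 54 48 55 68 83 92 100 107 110 110 109 111 109 108 106 105 104 103 104 103 105 106 107 107 108 107 108 106 104 106 105 104 103 104 103 104 106 107 106 105 105 105 106 106 105 106 107 108 108 109 108 104 97 79 40 32 44 55 59
cols from 171
200 131 134 125 129 125 133 128 134 139 139 144  84  66  77  75  47  21  20  25  15  22  25  28  27
201 138 136 135 131  86  76  54  54  51  64 119  70  66  68  71  63  25  21  24  23  26  23  24  29
202 132 137 136  89  55  58  55  58  56  58  60  65  67  67  66  75  37  37  30  30 
[... 1115 characters left out ...]

214 121 124 100 122 128 128 131 127 115 110 112 105  75  54  70  57  60  59 126 125 121 124 129 121
215 124 125  75 106 120 125 123 126 118 112 108  98  74  39  46  74  65 100 127 123 123 121 117 123
216 132 136  46  57 100 103 113 118 107 108  85  90  47  15  59 103 129 128 127 126 125 120 122 120
217 138 140  79  17  32  66  86  86  84  60  59  17  22  12  53  95 122 118 124 123 122 123 125 125
218 127 132 103  25  23  24  24  16  17  30  34  21  27  20  56  69 115 122 122 123 119 122 120 126
219 117 122  92  28  34  69  46  40  27  58  58  26  20  26  43  67  95 102 112 115 122 122 117 121
220 113 116 107  35  14  61  22  67  34  61  58  62  25  21  44  69 104  98  96  97 107 116 117 127
```

```bash
sed -e 's/606.6,92.8,217.4/608.8,91.7,218.5/; s/228\.8/232.3/; s/-239.8)/-240)/; s/-288.7,/-289.5,/; s/-232\]/-234.6]/; s/(189.3,216.3),(180.1,212.4)/(187.4,215.3),(178.6,210.7)/; s/759.5,119.5,10)/760.3,118.8,10)/' fit3.py > fit4.py; python3 fit4.py | head -8
```

```text
al,dx,dz,dy [ 0.39 17.63  8.62 -0.16] sd [0.02 1.43 2.57 0.56]
[-0.16 -1.09  0.55  0.1   0.29 -0.16 -0.43  1.02 -0.88  0.5 ]
0.3 [20.21  1.69 -0.3 ] 24.104589767149292
0.35 [18.7   5.68 -0.23] 6.508332610401397
0.4 [17.39  9.35 -0.17] 2.235921277720279
0.45 [16.3  12.68 -0.12] 13.272163749929238
tool yaw 9.972666306625882 H [625.07  93.3  226.59] hole [626.19  94.6  227.11] delta tool units [ 0.05 -0.04  0.02]
tool yaw 9.972666306625882 H [624.24  94.81 226.59] hole [626.19  94.6  227.11] delta tool units [0.08 0.02 0.02]
```

Emit:
{"op": "move_arm", "data": {"steps": [[[0.04, 0, 0.02], 0, 1], [[0, 0, 0], 0, 1], [[0, 0, 0], 0, 1], [[0, 0, 0], 0, 1], [[0, 0, 0], 0, 1], [[0, 0, 0], 0, 1]]}}

```text
t: 48.33
ee_pos: [608.8, 91.6, 217.9]
orientation: [0.274, -3.13, 0.0]
ft_force: [0.3, -0.0, -1.6]
width: 28.1
grasp_force: 30.0
```

```bash
python3 -c "
from workcell import ctrl
o=ctrl.get_obs();print(o['t'],o['ee_pos'],o['width'],o['grasp_force'],max(abs(v) for v in o['qvel']))
print(ctrl.close_job())"
```

```text
48.3333 [608.81575088  91.62081026 217.86263681] 28.050736242320657 29.998636543750763 0.0005845460531402521
the job is handed in; nothing more can be done
None
```

Handed in at 48.3 s: the pin was struck home with the mallet, the mallet laid back on the bench, and the dog is held still at the camera, tilted about 0.39–0.40 rad with the hole within about 2 mm of the target by my own fit; the mallet did slip from the grip three times before the good one, and its last slip was from an unknown height.

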